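Charge the union-nut jar through the gated funnel

TASK

Gather all the loose square brass union nuts in the steel hand scoop and raise the funnel's gate lever all the way; only then, once every nut is in the scoop and the gate is open, tip the scoop over the funnel so that all the nuts drop through into the narrow jar below. Then stand the empty scoop upright back on its black rubber pad and push the gate lever fully down again. Nuts go into the funnel only from the scoop, never from the fingers; pick up and pour again any that miss, and leave the other parts on the counter alone.

Things in the scene. Friction and masses are not known exactly. Their poses are not given: they have to be found in the camera images.
- stand: bolted-down funnel stand, placed and turned a little differently at each start; origin on the counter under the funnel's axis, x away from the robot when not turned, z up. Grey base plate 180 x 180 x 8 mm; two 12 mm posts, 180 mm tall, at x = +82, y = +-50 mm; the gate lever swings on the -x side of the funnel and points to -y.
- funnel_mouth (a point): centre of the round mouth of the stand's polished aluminium funnel, at the height of its rim, 200 mm above the counter; axes of stand. The mouth is 135 mm wide inside and narrows over 68 mm to a spout 56 mm wide inside, whose lower end is 122 mm above the counter.
- jar_floor (a point): centre of the inner floor of the clear narrow jar fixed straight below the spout, 12 mm above the counter; inside 66 mm wide and 90 mm deep, its open mouth 102 mm above the counter. Same axes as funnel_mouth.
- gate_lever (a joint): the funnel gate's small pivot lever, rad: 0 = fully down, a curved gate plate shuts the spout; 1.1 = end stop, fully raised, spout quite open. It turns about the stand's x axis through lever_pivot, stays where it is left (friction 0.15 N m, about 1 N at the grip) and starts nearly or fully down.
- lever_pivot (a point): point on the lever's hinge axis in the plane in which the lever swings, 70 mm to -x of the funnel's axis and 174 mm above the counter; axes as funnel_mouth. The hinge axis is its x axis.
- lever_grip (a point): middle of the lever's black round grip, 14 mm thick, 50 mm long along the lever, 140 mm from lever_pivot towards the stand's -y. At joint value q the lever slopes q - 0.40 rad above the level: the grip is 119 mm above the counter when down and 264 mm when fully raised. Nothing else is beside or above it within 50 mm.
- scoop_grip (a point): on the upright black handle post of the loose steel hand scoop, on its centre line, 80 mm above the scoop's underside. The post is 16 mm thick (along the scoop's y) and 22 mm deep (along x); its top is 20 mm above this point. x points to the scoop's back, z up. 0.22 kg; starts upright on its pad, open end roughly towards the robot.
- scoop: the same scoop; origin under the middle of its tray, 61 mm to -x of the post's centre line. The tray is 100 mm long (x) and 80 mm wide, with a 3 mm floor and 3 mm walls 32 mm high at its back and both sides; its front (-x) end is open, without a lip.
- scoop_mid (a point): middle of the top face of the scoop's tray floor, 61 mm to -x of and 77 mm below scoop_grip; same axes.
- pad_mid (a point): middle of the top face of the scoop's fixed black rubber pad, 190 x 150 x 4 mm, top 4 mm above the counter; x along its long side.
- mat_mid (a point): middle of the top face of the fixed grey drain mat on which the nuts start, 250 x 170 x 4 mm, top 4 mm above the counter; x along its long side.
- caliper: bead-blasted grey caliper casting, about 110 x 210 x 88 mm, 4 kg; origin at the centre of its underside. Leave alone.
- height_stop: steel knob-adjusted height stop, base 70 x 50 mm, 128 mm tall; origin under its base. Leave alone.
- dust_plug: orange nylon dust plug, 28 mm wide, 24 mm tall; origin under it. Leave alone.
- copper_fitting: round copper flare fitting, 26 mm wide, 30 mm tall; origin under it. Leave alone.
- nut0_mid (a point): centre of a loose square brass union nut, a block 16 x 16 mm and 18 mm long (along its z, through which an 8 mm bore is drawn), 26 g; starts standing on end on the drain mat. Three to five of the six are there in any one run; the pose of an absent one is None.
- nut1_mid (a point): centre of a loose square brass union nut, a block 16 x 16 mm and 18 mm long (along its z, through which an 8 mm bore is drawn), 26 g; starts standing on end on the drain mat. Three to five of the six are there in any one run; the pose of an absent one is None.
- nut2_mid (a point): centre of a loose square brass union nut, a block 16 x 16 mm and 18 mm long (along its z, through which an 8 mm bore is drawn), 26 g; starts standing on end on the drain mat. Three to five of the six are there in any one run; the pose of an absent one is None.
- nut3_mid (a point): centre of a loose square brass union nut, a block 16 x 16 mm and 18 mm long (along its z, through which an 8 mm bore is drawn), 26 g; starts standing on end on the drain mat. Three to five of the six are there in any one run; the pose of an absent one is None.
- nut4_mid (a point): centre of a loose square brass union nut, a block 16 x 16 mm and 18 mm long (along its z, through which an 8 mm bore is drawn), 26 g; starts standing on end on the drain mat. Three to five of the six are there in any one run; the pose of an absent one is None.
- nut5_mid (a point): centre of a loose square brass union nut, a block 16 x 16 mm and 18 mm long (along its z, through which an 8 mm bore is drawn), 26 g; starts standing on end on the drain mat. Three to five of the six are there in any one run; the pose of an absent one is None.
Not all that is in view belongs to the job. What is shaped like the part that bears pad_mid but blue is not meant. Leave any pink look-alike of the scoop alone.

How it is judged:
On the way, in this order (a step that is already met when the one before it is completed fails the run):
1. all the nuts that are there lie in the scoop's tray at once, and the gate lever is raised (x of nut0_mid in the frame of scoop_grip between -0.113 and -0.012 m and y of nut0_mid in the frame of scoop_grip between -0.038 and 0.038 m and z of nut0_mid in the frame of scoop_grip between -0.08 and -0.03 m and x of nut1_mid in the frame of scoop_grip between -0.113 and -0.012 m and y of nut1_mid in the frame of scoop_grip between -0.038 and 0.038 m and z of nut1_mid in the frame of scoop_grip between -0.08 and -0.03 m and x of nut2_mid in the frame of scoop_grip between -0.113 and -0.012 m and y of nut2_mid in the frame of scoop_grip between -0.038 and 0.038 m and z of nut2_mid in the frame of scoop_grip between -0.08 and -0.03 m and x of nut3_mid in the frame of scoop_grip between -0.113 and -0.012 m and y of nut3_mid in the frame of scoop_grip between -0.038 and 0.038 m and z of nut3_mid in the frame of scoop_grip between -0.08 and -0.03 m and x of nut4_mid in the frame of scoop_grip between -0.113 and -0.012 m and y of nut4_mid in the frame of scoop_grip between -0.038 and 0.038 m and z of nut4_mid in the frame of scoop_grip between -0.08 and -0.03 m and x of nut5_mid in the frame of scoop_grip between -0.113 and -0.012 m and y of nut5_mid in the frame of scoop_grip between -0.038 and 0.038 m and z of nut5_mid in the frame of scoop_grip between -0.08 and -0.03 m and value of joint gate_lever above 1 rad), for 0.2 s.
2. all the nuts are in the jar (horizontal distance between each of nut0_mid, nut1_mid, nut2_mid, nut3_mid, nut4_mid, nut5_mid and jar_floor below 0.034 m and z of nut0_mid in the frame of jar_floor between 0 and 0.088 m and z of nut1_mid in the frame of jar_floor between 0 and 0.088 m and z of nut2_mid in the frame of jar_floor between 0 and 0.088 m and z of nut3_mid in the frame of jar_floor between 0 and 0.088 m and z of nut4_mid in the frame of jar_floor between 0 and 0.088 m and z of nut5_mid in the frame of jar_floor between 0 and 0.088 m), for 0.2 s.
At the end, for the whole second after the job is handed in: Every nut present is in the jar (centre within 34 mm of the jar's axis and less than 88 mm above its floor), the gate lever is down (below 0.08 rad), and the scoop stands upright (within 0.08 rad), at rest on its pad, the middle of its tray within 50 mm of the pad's middle (all of step 2 and value of joint gate_lever below 0.08 rad and horizontal distance between scoop_mid and pad_mid below 0.05 m and angle between scoop_mid's own z axis and vertical below 0.08 rad and height (world z) of scoop_mid below 0.012 m and linear speed of scoop below 0.02 m/s); the robot touches nothing.
It fails at once if the caliper is moved by more than 20 mm (distance of caliper from where it was at the start of the episode above 0.02 m).
It fails at once if the height stop is moved by more than 20 mm (distance of height_stop from where it was at the start of the episode above 0.02 m).
It fails at once if the dust plug is moved by more than 20 mm (distance of dust_plug from where it was at the start of the episode above 0.02 m).
It fails at once if the copper fitting is moved by more than 20 mm (distance of copper_fitting from where it was at the start of the episode above 0.02 m).
It fails at once if the fingers touch a nut in the jar or funnel, or hold one over the funnel mouth (below 0.3 m) ((contact force between the fingers and nut0 above 0.5 N and horizontal distance between nut0_mid and funnel_mouth below 0.068 m and height (world z) of nut0_mid below 0.3 m and z of nut0_mid in the frame of jar_floor above 0 m and (height (world z) of nut0_mid above 0.14 m or horizontal distance between nut0_mid and funnel_mouth below 0.033 m)) or (contact force between the fingers and nut1 above 0.5 N and horizontal distance between nut1_mid and funnel_mouth below 0.068 m and height (world z) of nut1_mid below 0.3 m and z of nut1_mid in the frame of jar_floor above 0 m and (height (world z) of nut1_mid above 0.14 m or horizontal distance between nut1_mid and funnel_mouth below 0.033 m)) or (contact force between the fingers and nut2 above 0.5 N and horizontal distance between nut2_mid and funnel_mouth below 0.068 m and height (world z) of nut2_mid below 0.3 m and z of nut2_mid in the frame of jar_floor above 0 m and (height (world z) of nut2_mid above 0.14 m or horizontal distance between nut2_mid and funnel_mouth below 0.033 m)) or (contact force between the fingers and nut3 above 0.5 N and horizontal distance between nut3_mid and funnel_mouth below 0.068 m and height (world z) of nut3_mid below 0.3 m and z of nut3_mid in the frame of jar_floor above 0 m and (height (world z) of nut3_mid above 0.14 m or horizontal distance between nut3_mid and funnel_mouth below 0.033 m)) or (contact force between the fingers and nut4 above 0.5 N and horizontal distance between nut4_mid and funnel_mouth below 0.068 m and height (world z) of nut4_mid below 0.3 m and z of nut4_mid in the frame of jar_floor above 0 m and (height (world z) of nut4_mid above 0.14 m or horizontal distance between nut4_mid and funnel_mouth below 0.033 m)) or (contact force between the fingers and nut5 above 0.5 N and horizontal distance between nut5_mid and funnel_mouth below 0.068 m and height (world z) of nut5_mid below 0.3 m and z of nut5_mid in the frame of jar_floor above 0 m and (height (world z) of nut5_mid above 0.14 m or horizontal distance between nut5_mid and funnel_mouth below 0.033 m))).
Of nut0, nut1, nut2, nut3, nut4, nut5 only 3 to 5 are there at a start; the rules pass over those that are not, and their reading is None.
At some moment in a run one of nut0, nut1, nut2, nut3, nut4, nut5 may be knocked a few centimetres aside while the robot is not near it.
It also fails if it takes over 210 s, if anything falls off the work surface, if the arm or the gripper's body presses on something with over 40 N, if the wrist force passes 120 N, or if a joint passes its speed limit or range.

ROBOT

A 6-joint arm with a two-finger parallel gripper is mounted at the origin on the work surface. World frame = base frame: x ahead of the robot, y to its left, z up, the work surface at z = 0. Lengths are in m, angles in rad, forces in N, time in s.
With the tool pointing down it reaches from about 0.35 to 0.775 m from the base axis. Payload 7.3 kg.
Tool frame: the origin (TCP) lies at the very end of the fingers, on their centre line; the grasp point (between the pads) lies 19 mm behind it; z points along the fingers, y is the line along which they close (so a half turn about z gives the same grasp; the last joint's range is limited). The gripper opens to 92 mm and grips with 3 to 60 N. Pads are 19 mm wide; open, the fingers measure 130 mm over their backs; the gripper's body (75 mm by 190 mm) begins 47 mm behind the grasp point.
Start: joints at [-1.417, 0.342, 1.524, -0, 1.275, -0.146], TCP at [0.155, -0.502, 0.227] pointing down, gripper open.
Joint ranges: [-2.53, 2.53], [-0.77, 2.02], [0.04, 2.7], [-1, 4.14], [0.28, 2.66], [-3.11, 3.11]. Speed limits (rad/s): [2.57, 2.57, 3.14, 3.14, 3.14, 3.14].

INTERFACE

Orientations are given as a unit quaternion [x, y, z, w].
In Python, from bench import robot gives the robot as it stands.
- The arm moves only by the tool carry_out, never from a script. Its argument "rows" is one flat list of numbers, 4 for each row, row after row: the shift along the tool's x, y, z as a fraction of full scale, then the turn about the tool's z as a fraction of full scale. In form: [x, y, z, spin, x, y, z, spin, ...]. A call has 1 to 12 rows; each row is the pose to reach, as a shift and turn from the pose commanded when the call began, along the tool's axes at that moment, turning the shorter way round; what a row does not reach only later rows make up. Full scale, the value 1, is 120 mm for a shift and pi rad for a turn. A row lasts 1/8 s, in which the tool goes at most 62.5 mm and 10.7 degrees, less where a joint would pass 70% of its speed; a pose out of reach is approached as far as the arm can. A call with a number of a shift or a turn outside -1 to 1 is refused whole. A call with a gripper value outside its range is refused whole. "grip" is the closure, from -1 (fully open) to 1 (shut), set as the call begins (left out, the last holds). The fingers move at their own pace and stop on an object; the grip force is fixed at half the most. Time passes only in rows, so rows that repeat a pose let the fingers close. It gives the time, the measured TCP pose, the force, the opening and the grip force at its end, in the units of the state.
- robot.state(): the state, without advancing time (a new reading comes with each control period).
- robot.snapshot(name): name is "scene" or "top" or "wrist"; returns a dict with "frame" (384x512x3 uint8, red, green, blue), "camera_matrix" (3x3 intrinsics, pixels), "k1" (the pictures are not rectified: a ray, as slopes to the right and down, at radius r is drawn at 1 + k1 r^2 times it, then the intrinsics apply), "R" (3x3) and "t" (3): a world point X has camera coordinates R X + t. Camera axes: x right, y down, z forward; pixel columns grow to the right and rows downward; lengths in m; the calibration is good to about 2 mm. A picture is of the moment at which its call begins. There is no depth.
- robot.job_done(): hands the job in; it is judged then, once.
The state is a dict: "time": time; "joint_positions": joint angles; "joint_velocities": joint speeds; "joint_torque": joint torques, N m; "eef_pos": TCP position; "eef_rot": TCP orientation; "contact_force": force on the tool from outside, world axes, zero at the start; "torque": the same for the moment, N m; "finger_gap": opening from 0.0 (shut) to 1.0 (fully open); "finger_force": force on a finger pad.
Only numpy, scipy, OpenCV 4.12 (cv2) and the standard library are available. Lean on these libraries where they do the work, as an engineer would, in place of code of your own. Each camera call takes 0.05 s, during which the arm holds its last target. There are 200 camera calls.

## Working session

There is one attempt and no reset: what is moved stays moved. The work goes in short steps, Python scripts to look and compute and a tool call to move; the robot and the scene stay as the last step left them, time stands still between calls to the robot, and variables do not carry over. Pictures are saved under pics/ and viewed, at most 14 in all, crops included, and the job is handed in when it is done.

Besides the shell and the picture viewer there is one more tool, called after "Emit:" as name(argument=value, ...) on one line, values as JSON. carry_out: Moves the arm, as the interface text tells. Shift numbers are shares of 120 mm and turn numbers shares of pi rad, none past 1 either way. Its arguments: {"type":"object","properties":{"rows":{"type":"array","items":{"type":"number"}},"grip":{"type":"number"}},"required":["rows"]}

```bash
mkdir -p pics; ls
python3 - <<'E'
from bench import robot
import cv2,pickle
for n in("scene","top"):
    s=robot.snapshot(n); cv2.imwrite(f"pics/{n}0.png",cv2.resize(s["frame"][:,:,::-1],(800,600),interpolation=cv2.INTER_CUBIC)); pickle.dump(s,open(f"{n}0.pkl","wb"))
    print(n,s["camera_matrix"],s["k1"],s["R"],s["t"])
print(robot.state())
E
```

```text
pics
scene [[396.24922367   0.         254.98881237]
 [  0.         396.24922367 197.04033667]
 [  0.           0.           1.        ]] -0.1338591818646442 [[ 0.86299751  0.50515077  0.00761482]
 [ 0.3707272  -0.62296529 -0.68882189]
 [-0.34321514  0.5972746  -0.72489063]] [-0.45917325 -0.05384432  1.4252313 ]
top [[361.00114952   0.         256.47163705]
 [  0.         361.00114952 192.85900424]
 [  0.           0.           1.        ]] 0.014495680015198444 [[ 0.03047419 -0.99952833  0.00379986]
 [-0.97691989 -0.03058858 -0.21140452]
 [ 0.21142104  0.00273023 -0.97739127]] [0.066378   0.54798299 1.05150976]
{'time': 0.1, 'joint_positions': array([-1.41698927e+00,  3.42646486e-01,  1.52488890e+00, -2.72929176e-05,
        1.27540224e+00, -1.46029381e-01]), 'joint_velocities': array([-0.00021882,  0.00086739, -0.00302491,  0.00066867,  0.00058735,
       -0.00036174]), 'joint_torque': array([ 1.77400590e-03, -4.32004058e+01, -2.44695050e+01,  7.19782873e-02,
        5.26703009e-02, -5.42052862e-05]), 'eef_pos': array([ 0.15501037, -0.50122778,  0.22612924]), 'eef_rot': array([ 9.88782477e-01,  1.49361173e-01, -1.56677998e-05, -6.72428549e-04]), 'contact_force': array([-0.2633322 , -0.42627561, -0.41289316]), 'torque': array([ 0.01290514, -0.00178977,  0.02614609]), 'finger_force': 0.0, 'finger_gap': 0.9993550188321642}
```

View pics/top0.png

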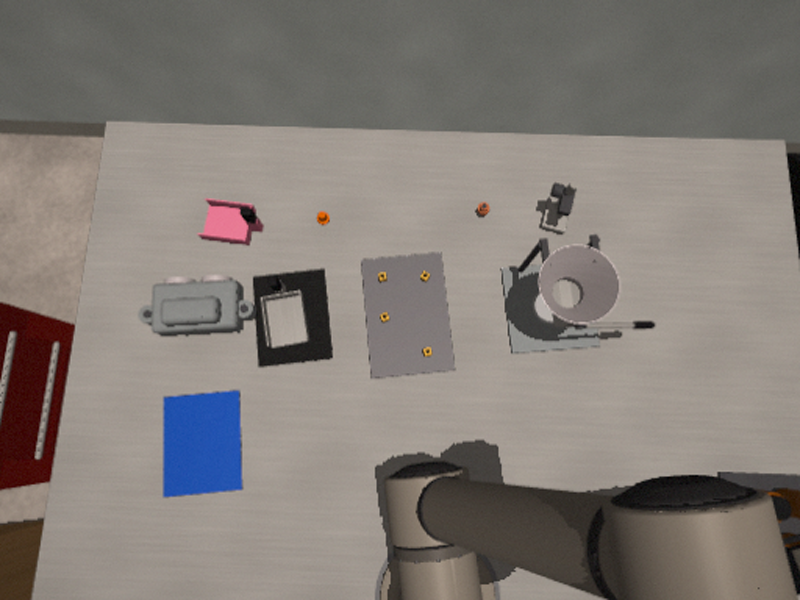

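View pics/scene0.png

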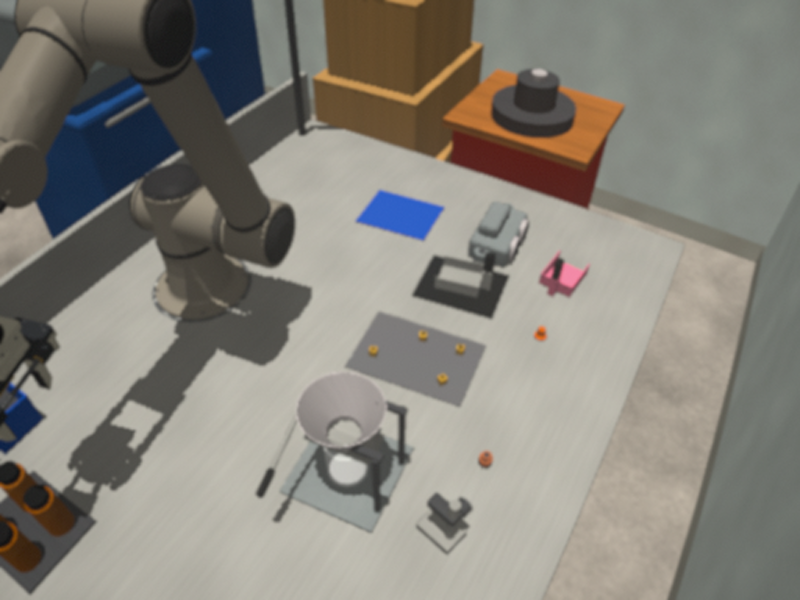

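The top view shows four nuts, at about (382,277), (425,276), (384,317) and (427,352) of 800x600. The scoop is on the black pad, with its post at (277,284) and its open end towards the robot. The funnel mouth is at (579,284) and the lever grip at (645,325). The scene view agrees.

```bash
cat > h.py <<'E'
import numpy as np,cv2,json
from scipy.spatial.transform import Rotation as Ro
def onplane(s,px,z):
    px=np.atleast_2d(np.asarray(px,float)); K=s["camera_matrix"]
    u=cv2.undistortPoints(px[:,None],K,np.array([s["k1"],0,0,0.]))[:,0]
    d=np.c_[u,np.ones(len(u))]@s["R"]; c=-s["R"].T@s["t"]
    return c+d*((np.reshape(z,(-1,1))-c[2])/d[:,2:])
def project(s,X):
    X=np.atleast_2d(X); return cv2.projectPoints(X,cv2.Rodrigues(s["R"])[0],s["t"],s["camera_matrix"],np.array([s["k1"],0,0,0.]))[0][:,0]
def blobs(mask,amin=8):
    cs,_=cv2.findContours(mask.astype(np.uint8),cv2.RETR_EXTERNAL,cv2.CHAIN_APPROX_NONE)
    return sorted([c for c in cs if cv2.contourArea(c)>=amin],key=cv2.contourArea,reverse=True)
def cen(c):
    m=cv2.moments(c); return m["m10"]/m["m00"],m["m01"]/m["m00"]
# tool down: rotation = Rz(a) Rx(pi); tool x=(cos a,sin a), tool y=(sin a,-cos a); closing line at a+90deg
def rows(p0,a0,wps):
    "wps: (x,y,z,a); prints rows from commanded pose p0,a0"
    for x,y,z,a in wps:
        d=np.array([x,y,z])-p0; c,s=np.cos(a0),np.sin(a0)
        t=(np.array([d[0]*c+d[1]*s,d[0]*s-d[1]*c,-d[2]]))/.12
        sp=((a0-a+np.pi)%(2*np.pi)-np.pi)/np.pi
        print(np.round(t,3),round(sp,3),"OVER" if abs(t).max()>1 else "")
def pose(st):
    R=Ro.from_quat(st["eef_rot"]).as_matrix(); return st["eef_pos"],np.arctan2(R[1,0],R[0,0])
E
python3 - <<'E'
import pickle; from h import *
t=pickle.load(open("top0.pkl","rb")); f=t["frame"]; hsv=cv2.cvtColor(f,cv2.COLOR_RGB2HSV)
h,s,v=[hsv[...,i] for i in range(3)]
sc=512/800
m=(h>14)&(h<32)&(s>110)&(v>90); m[:150]=0;m[260:]=0
for c in blobs(m,4): print("nut",cen(c),cv2.contourArea(c),onplane(t,cen(c),.018).round(4))
def rect(name,m,z):
    c=blobs(m,100)[0]; q=cv2.approxPolyDP(cv2.convexHull(c),6,True)[:,0]
    r=cv2.minAreaRect(onplane(t,c[:,0],z)[:,:2].astype(np.float32)); print(name,r,q.tolist())
roi=np.zeros_like(m);roi[165:240,155:218]=1
rect("pad",(v<60)&roi.astype(bool),.004)
roi[:]=0;roi[155:250,225:295]=1
rect("mat",(v<150)&roi.astype(bool)&(v>60),.004)
print("hsv around funnel",hsv[182,372],hsv[182,395],hsv[208,413],hsv[182,178],hsv[205,180],hsv[190,163])
print("post top approx",onplane(t,[177,181],.104))
roi[:]=0;roi[165:235,165:202]=1
m2=(v>110)&roi.astype(bool)
c=blobs(m2,50)[0]; print("tray",cv2.minAreaRect(onplane(t,c[:,0],.036)[:,:2].astype(np.float32)))
print("lever end",onplane(t,[[405,208],[418,207.5]],.119))
print("funnel pts",onplane(t,[[345,182],[397,182],[371,156],[371,207]],.2))
cr=f[150:245,150:440][:,:,::-1]
a=cv2.resize(f[160:240,150:215][:,:,::-1],None,fx=6,fy=6,interpolation=cv2.INTER_CUBIC)
b=cv2.resize(f[145:225,320:422][:,:,::-1],(400,480),interpolation=cv2.INTER_CUBIC)
cv2.imwrite("pics/crop0.png",np.hstack([a,b])); print(a.shape,b.shape)
E
```

```text
nut (271.63247863247864, 176.1196581196581) 19.5 [[0.6111 0.0362 0.018 ]]
nut (273.2631578947368, 224.68421052631578) 19.0 [[0.4542 0.0277 0.018 ]]
nut (244.28947368421052, 176.5) 19.0 [[0.6071 0.1242 0.018 ]]
nut (245.71568627450978, 202.44117647058823) 17.0 [[0.5223 0.1165 0.018 ]]
pad ((0.5169724225997925, 0.31621450185775757), (0.18747134506702423, 0.16844646632671356), 8.899174690246582) [[207, 173], [212, 228], [166, 233], [157, 204], [162, 178]]
mat ((0.5329618453979492, 0.07102581858634949), (0.2542596459388733, 0.172167107462883), 7.43632698059082) [[282, 161], [291, 236], [237, 242], [231, 167]]
hsv around funnel [  5  22 125] [  8  27 115] [30 21 24] [138 142   9] [ 13  24 173] [12 34 37]
post top approx [[0.5643756  0.31951823 0.104     ]]
tray ((0.5090038776397705, 0.31185227632522583), (0.10590201616287231, 0.07212812453508377), 12.179476737976074)
lever end [[ 0.50142867 -0.34500199  0.119     ]
 [ 0.50406806 -0.38230704  0.119     ]]
funnel pts [[ 0.55239705 -0.15435194  0.2       ]
 [ 0.55674502 -0.29394184  0.2       ]
 [ 0.62786273 -0.22682749  0.2       ]
 [ 0.48622587 -0.2216997   0.2       ]]
(480, 390, 3) (480, 400, 3)
```

View pics/crop0.png

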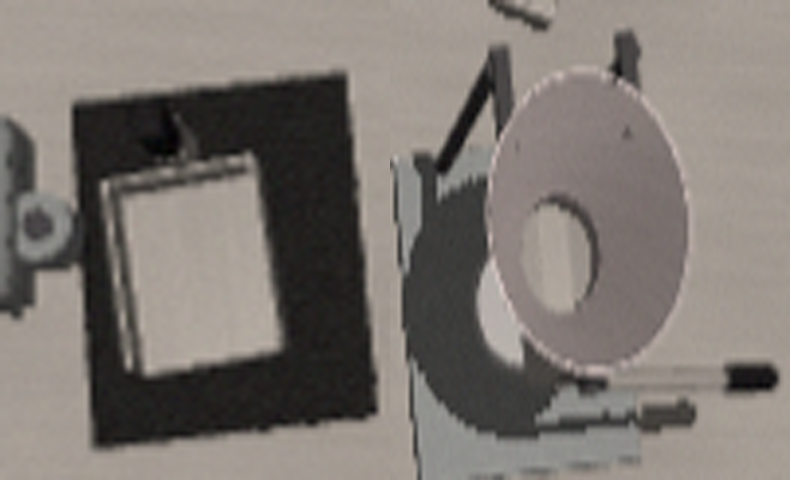

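```bash
cat >> h.py <<'E'
def shift(p0,p):
    d=np.array(p[:3])-p0[:3]; c,s=np.cos(p0[3]),np.sin(p0[3])
    return np.r_[np.array([d[0]*c+d[1]*s,d[0]*s-d[1]*c,-d[2]])/.12,((p0[3]-p[3]+np.pi)%(2*np.pi)-np.pi)/np.pi]
def plan(legs,start=None):
    "legs: (x,y,z,a,grip|None,extra rows[,mm per row]); prints calls, keeps the commanded pose in cmd.json"
    cur=np.array(start if start is not None else json.load(open("cmd.json"))); calls=[]
    base=cur.copy(); last=cur.copy(); rws=[]; grip=None
    def flush():
        nonlocal base,rws,grip,last
        if rws: calls.append((rws,grip)); base=last.copy()
        rws=[];grip=None
    for L in legs:
        tgt=np.array(L[:4],float); v=(L[6] if len(L)>6 else 55)/1000
        if L[4] is not None: flush(); grip=L[4]
        da=(tgt[3]-last[3]+np.pi)%(2*np.pi)-np.pi
        n=int(max(np.ceil(np.linalg.norm(tgt[:3]-last[:3])/v),np.ceil(abs(da)/.17),1)); st=last.copy()
        pts=[np.r_[st[:3]+(tgt[:3]-st[:3])*k/n,st[3]+da*k/n] for k in range(1,n+1)]
        for p in pts+[pts[-1]]*L[5]:
            if len(rws)==12 or abs(shift(base,p)[:3]).max()>.995: flush()
            r=np.round(shift(base,p),3); rws.append(r)
            c,s=np.cos(base[3]),np.sin(base[3]); q=r[:3]*.12
            last=np.r_[base[0]+q[0]*c+q[1]*s,base[1]+q[0]*s-q[1]*c,base[2]-q[2],base[3]-r[3]*np.pi]
    flush(); json.dump(list(last),open("cmd.json","w"))
    for r,g in calls: print("grip",g,"rows",[float(x)+0 for q in r for x in q])
    print("end",last.round(4))
E
python3 - <<'E'
from h import *
plan([(.49,-.36,.30,1.66,-1,2)],[.155,-.502,.227,.3])
E
```

```text
grip -1 rows [0.377, -0.038, -0.076, -0.054, 0.754, -0.076, -0.152, -0.108]
grip None rows [0.369, 0.089, -0.076, -0.054, 0.737, 0.179, -0.152, -0.108]
grip None rows [0.318, 0.207, -0.076, -0.055, 0.635, 0.414, -0.152, -0.109, 0.953, 0.621, -0.228, -0.163]
grip None rows [0.175, 0.335, -0.076, -0.054, 0.175, 0.335, -0.076, -0.054, 0.175, 0.335, -0.076, -0.054]
end [ 0.49   -0.36    0.3     1.6603]
```

Emit:
carry_out(rows=[0.377, -0.038, -0.076, -0.054, 0.754, -0.076, -0.152, -0.108], grip=-1)

```text
time: 0.35
eef_pos: [0.2393, -0.4657, 0.2447]
eef_rot: [0.949, 0.316, 0.0, -0.001]
contact_force: [0.3, -0.4, 0.6]
finger_gap: 1.001
finger_force: 0.0
```

Emit:
carry_out(rows=[0.369, 0.089, -0.076, -0.054, 0.737, 0.179, -0.152, -0.108])

```text
time: 0.6
eef_pos: [0.3238, -0.4298, 0.2632]
eef_rot: [0.881, 0.472, -0.0, -0.0]
contact_force: [0.4, -1.1, 1.0]
finger_gap: 0.998
finger_force: 0.0
```

Emit:
carry_out(rows=[0.318, 0.207, -0.076, -0.055, 0.635, 0.414, -0.152, -0.109, 0.953, 0.621, -0.228, -0.163])

```text
time: 0.98
eef_pos: [0.4495, -0.3765, 0.2904]
eef_rot: [0.733, 0.68, -0.0, -0.0]
contact_force: [-0.9, -1.3, 0.1]
finger_gap: 0.997
finger_force: 0.0
```

Emit:
carry_out(rows=[0.175, 0.335, -0.076, -0.054, 0.175, 0.335, -0.076, -0.054, 0.175, 0.335, -0.076, -0.054])

```text
time: 1.35
eef_pos: [0.4895, -0.3596, 0.299]
eef_rot: [0.675, 0.738, -0.0, -0.001]
contact_force: [0.4, 0.2, 0.3]
finger_gap: 1.001
finger_force: 0.0
```

Run:
```python
from bench import robot
from h import *
import pickle
st=robot.state(); print(st["time"],pose(st),st["contact_force"],st["joint_positions"])
s=robot.snapshot("wrist"); pickle.dump(s,open("w1.pkl","wb")); cv2.imwrite("pics/w1.png",s["frame"][:,:,::-1])
print(s["camera_matrix"],s["k1"],-s["R"].T@s["t"],s["R"])
```

```text
1.35 (array([ 0.48951105, -0.35963527,  0.29895944]), np.float64(1.6589903500812186)) [0.3852207  0.15533902 0.30759596] [-7.59450916e-01  4.61159099e-01  1.14311820e+00 -5.43565625e-04
  1.53877781e+00 -8.47627648e-01]
[[271.09484142   0.         249.61058299]
 [  0.         271.09484142 188.12312321]
 [  0.           0.           1.        ]] -0.028536380590901234 [ 0.48173734 -0.27755931  0.45711604] [[ 0.99611728  0.08800102 -0.0024891 ]
 [ 0.08460443 -0.94908731  0.30343923]
 [ 0.02434059 -0.30247165 -0.95284754]]
```

View pics/w1.png

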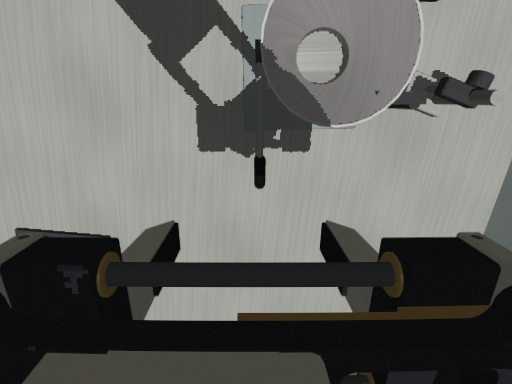

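The wrist view shows the lever grip at (260,157)-(260,188), straight up-image from the gap between the fingers. The funnel mouth is at the top right, with rim points (262,50), (338,127) and (422,45).

Run:
```python
import pickle; from h import *
s=pickle.load(open("w1.pkl","rb")); f=s["frame"]; v=f.max(2).copy()
m=v<45; m[:140]=0; m[215:]=0; m[:,:235]=0; m[:,290:]=0
c=blobs(m)[0]; print(cen(c),cv2.boundingRect(c))
x,y,w,h=cv2.boundingRect(c)
e=onplane(s,[[x+w/2,y],[x+w/2,y+h]],[.129,.109]); print(e, onplane(s,cen(c),.119))
t=pickle.load(open("top0.pkl","rb"))
from scipy.optimize import least_squares
def fit(P):
    r=least_squares(lambda q:np.hypot(P[:,0]-q[0],P[:,1]-q[1])-q[2],[.557,-.224,.07]); return r.x.round(4),np.abs(r.fun).max().round(4)
print("wrist rim",fit(onplane(s,[[262,50],[338,127],[422,45],[283,100],[400,97],[262,40]],.2)[:,:2]))
b=np.array([[490,230],[585,67],[688,225],[600,375],[530,330],[665,330],[517,120],[655,115]],float)
px=np.c_[320+(b[:,0]-390)/400*102,145+b[:,1]/6]
print("top rim",fit(onplane(t,px,.2)[:,:2]))
```

```text
(259.46187775677373, 171.59105229993696) (255, 155, 10, 33)
[[ 0.49903458 -0.33823576  0.129     ]
 [ 0.50455797 -0.3866488   0.109     ]] [[ 0.50101382 -0.36157525  0.119     ]]
wrist rim (array([ 0.5571, -0.2229,  0.0696]), np.float64(0.0014))
top rim (array([ 0.5557, -0.2245,  0.0687]), np.float64(0.0029))
```

Run:
```python
from h import *
a=1.686
print("down");plan([(.5016,-.3605,.16,a,-1,0),(.5016,-.3605,.100,a,None,2)])
def P(sl,dz=0):
    y=-.14*np.cos(sl);x=-.07;c,s=np.cos(.115),np.sin(.115)
    return (.5565+x*c-y*s,-.2235+x*s+y*c,.174+.14*np.sin(sl)-.019+dz,a)
print("lift");plan([(.5016,-.3605,.100,a,1,5)]+[P(sl)+(None,0,25) for sl in (-.2,0,.2,.4,.6,.7)]+[P(.72,.002)+(None,3)])
```

```text
down
grip -1 rows [-0.004, 0.032, 0.389, -0.003, -0.008, 0.064, 0.778, -0.005]
grip None rows [-0.005, 0.032, 0.388, -0.003, -0.005, 0.032, 0.638, -0.003, -0.005, 0.032, 0.888, -0.003, -0.005, 0.032, 0.888, -0.003, -0.005, 0.032, 0.888, -0.003]
end [ 0.5016 -0.3605  0.1     1.6854]
lift
grip 1 rows [0.0, 0.0, 0.0, 0.0, 0.0, 0.0, 0.0, 0.0, 0.0, 0.0, 0.0, 0.0, 0.0, 0.0, 0.0, 0.0, 0.0, 0.0, 0.0, 0.0, 0.0, 0.0, 0.0, 0.0, -0.031, 0.001, -0.113, 0.0, -0.062, 0.002, -0.226, 0.0, -0.074, 0.002, -0.342, 0.0, -0.085, 0.002, -0.458, 0.0, -0.073, 0.002, -0.574, 0.0, -0.062, 0.002, -0.69, 0.0]
grip None rows [0.034, 0.0, -0.111, 0.0, 0.069, 0.0, -0.222, 0.0, 0.125, 0.0, -0.324, 0.0, 0.181, 0.0, -0.427, 0.0, 0.251, 0.0, -0.52, 0.0, 0.266, 0.0, -0.554, 0.0, 0.266, 0.0, -0.554, 0.0, 0.266, 0.0, -0.554, 0.0, 0.266, 0.0, -0.554, 0.0]
end [ 0.499  -0.3361  0.2493  1.6854]
```

Emit:
carry_out(rows=[-0.004, 0.032, 0.389, -0.003, -0.008, 0.064, 0.778, -0.005], grip=-1)

```text
time: 1.65
eef_pos: [0.4966, -0.361, 0.2056]
eef_rot: [0.67, 0.742, -0.0, 0.001]
contact_force: [0.3, -0.4, -1.0]
finger_gap: 1.0
finger_force: 0.0
```

Emit:
carry_out(rows=[-0.005, 0.032, 0.388, -0.003, -0.005, 0.032, 0.638, -0.003, -0.005, 0.032, 0.888, -0.003, -0.005, 0.032, 0.888, -0.003, -0.005, 0.032, 0.888, -0.003])

```text
time: 2.28
eef_pos: [0.5015, -0.3612, 0.1011]
eef_rot: [0.666, 0.746, -0.0, 0.001]
contact_force: [-0.1, 0.6, 0.4]
finger_gap: 1.0
finger_force: 0.0
```

Emit:
carry_out(rows=[0.0, 0.0, 0.0, 0.0, 0.0, 0.0, 0.0, 0.0, 0.0, 0.0, 0.0, 0.0, 0.0, 0.0, 0.0, 0.0, 0.0, 0.0, 0.0, 0.0, 0.0, 0.0, 0.0, 0.0, -0.031, 0.001, -0.113, 0.0, -0.062, 0.002, -0.226, 0.0, -0.074, 0.002, -0.342, 0.0, -0.085, 0.002, -0.458, 0.0, -0.073, 0.002, -0.574, 0.0, -0.062, 0.002, -0.69, 0.0], grip=1)

```text
time: 3.78
eef_pos: [0.5027, -0.3673, 0.1836]
eef_rot: [0.665, 0.746, -0.0, 0.0]
contact_force: [0.1, 0.1, -0.3]
finger_gap: 0.002
finger_force: 0.0
```

Emit:
carry_out(rows=[0.034, 0.0, -0.111, 0.0, 0.069, 0.0, -0.222, 0.0, 0.125, 0.0, -0.324, 0.0, 0.181, 0.0, -0.427, 0.0, 0.251, 0.0, -0.52, 0.0, 0.266, 0.0, -0.554, 0.0, 0.266, 0.0, -0.554, 0.0, 0.266, 0.0, -0.554, 0.0, 0.266, 0.0, -0.554, 0.0])

```text
time: 4.9
eef_pos: [0.4989, -0.3359, 0.2485]
eef_rot: [0.666, 0.746, -0.0, -0.0]
contact_force: [-0.4, -0.0, -0.5]
finger_gap: 0.004
finger_force: 0.0
```

The fingers closed on nothing, so I'll look at the lever.

Run:
```python
from bench import robot
from h import *
import pickle
s=robot.snapshot("scene"); w=robot.snapshot("wrist"); pickle.dump((s,w),open("sw2.pkl","wb"))
a=cv2.resize(s["frame"][220:350,130:290],(480,390),interpolation=cv2.INTER_CUBIC)
b=cv2.resize(w["frame"][60:384,130:396],(320,390),interpolation=cv2.INTER_CUBIC)
cv2.imwrite("pics/c2.png",np.hstack([a,b])[:,:,::-1])
c,si=np.cos(.115),np.sin(.115)
for sl in(-.4,.7):
    y=-.14*np.cos(sl); print(project(s,[.5565-.07*c-y*si,-.2235-.07*si+y*c,.174+.14*np.sin(sl)]))
```

```text
[[170.33111155 309.10770439]]
[[165.33193705 269.74907702]]
```

View pics/c2.png

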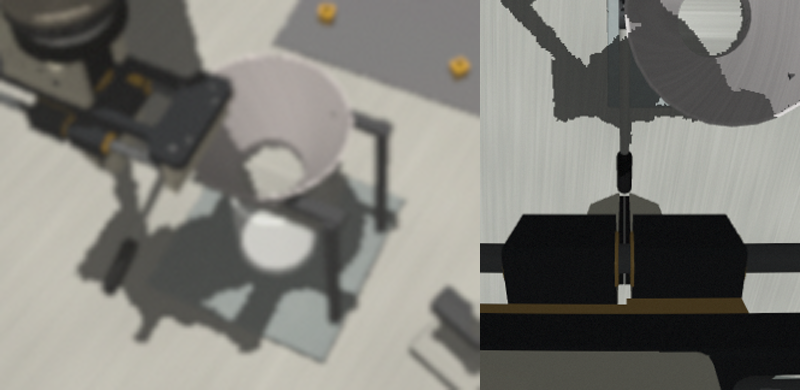

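The grip is still down, at scene pixel (170,308), so the fingers most likely hadn't closed when the lift began. I'll retry with a longer close.

Run:
```python
from h import *
a=1.686
plan([(.499,-.3361,.2493,a,0,3),(.5016,-.3605,.20,a,None,0),(.5016,-.3605,.100,a,None,2),(.5016,-.3605,.100,a,1,10)])
```

```text
grip 0 rows [0.0, 0.0, 0.0, 0.0, 0.0, 0.0, 0.0, 0.0, 0.0, 0.0, 0.0, 0.0, 0.0, 0.0, 0.0, 0.0, -0.102, -0.001, 0.205, 0.0, -0.204, -0.002, 0.411, 0.0, -0.204, -0.002, 0.828, 0.0]
grip None rows [0.0, 0.0, 0.416, 0.0, 0.0, 0.0, 0.416, 0.0, 0.0, 0.0, 0.416, 0.0]
grip 1 rows [0.0, 0.0, 0.0, 0.0, 0.0, 0.0, 0.0, 0.0, 0.0, 0.0, 0.0, 0.0, 0.0, 0.0, 0.0, 0.0, 0.0, 0.0, 0.0, 0.0, 0.0, 0.0, 0.0, 0.0, 0.0, 0.0, 0.0, 0.0, 0.0, 0.0, 0.0, 0.0, 0.0, 0.0, 0.0, 0.0, 0.0, 0.0, 0.0, 0.0, 0.0, 0.0, 0.0, 0.0]
end [ 0.5016 -0.3605  0.1     1.6854]
```

Emit:
carry_out(rows=[0.0, 0.0, 0.0, 0.0, 0.0, 0.0, 0.0, 0.0, 0.0, 0.0, 0.0, 0.0, 0.0, 0.0, 0.0, 0.0, -0.102, -0.001, 0.205, 0.0, -0.204, -0.002, 0.411, 0.0, -0.204, -0.002, 0.828, 0.0], grip=0)

```text
time: 5.88
eef_pos: [0.5027, -0.362, 0.1506]
eef_rot: [0.666, 0.746, -0.0, 0.003]
contact_force: [-0.2, 0.8, -1.0]
finger_gap: 0.5
finger_force: 0.0
```

Emit:
carry_out(rows=[0.0, 0.0, 0.416, 0.0, 0.0, 0.0, 0.416, 0.0, 0.0, 0.0, 0.416, 0.0])

```text
time: 6.25
eef_pos: [0.5026, -0.361, 0.1018]
eef_rot: [0.665, 0.746, -0.0, 0.001]
contact_force: [-0.2, -0.6, 0.4]
finger_gap: 0.5
finger_force: 0.0
```

Emit:
carry_out(rows=[0.0, 0.0, 0.0, 0.0, 0.0, 0.0, 0.0, 0.0, 0.0, 0.0, 0.0, 0.0, 0.0, 0.0, 0.0, 0.0, 0.0, 0.0, 0.0, 0.0, 0.0, 0.0, 0.0, 0.0, 0.0, 0.0, 0.0, 0.0, 0.0, 0.0, 0.0, 0.0, 0.0, 0.0, 0.0, 0.0, 0.0, 0.0, 0.0, 0.0], grip=1)

```text
time: 7.5
eef_pos: [0.5016, -0.3601, 0.0998]
eef_rot: [0.666, 0.746, 0.0, -0.0]
contact_force: [0.1, 1.0, 1.9]
finger_gap: 0.144
finger_force: 30.0
```

Emit:
carry_out(rows=[-0.031, 0.001, -0.113, 0.0, -0.062, 0.002, -0.226, 0.0, -0.074, 0.002, -0.342, 0.0, -0.085, 0.002, -0.458, 0.0, -0.073, 0.002, -0.574, 0.0, -0.062, 0.002, -0.69, 0.0])

```text
time: 8.25
eef_pos: [0.5024, -0.3666, 0.1832]
eef_rot: [0.665, 0.746, 0.0, -0.001]
contact_force: [-1.6, 6.0, -4.9]
finger_gap: 0.139
finger_force: 30.0
```

Emit:
carry_out(rows=[0.034, 0.0, -0.111, 0.0, 0.069, 0.0, -0.222, 0.0, 0.125, 0.0, -0.324, 0.0, 0.181, 0.0, -0.427, 0.0, 0.251, 0.0, -0.52, 0.0, 0.266, 0.0, -0.554, 0.0, 0.266, 0.0, -0.554, 0.0, 0.266, 0.0, -0.554, 0.0, 0.266, 0.0, -0.554, 0.0])

```text
time: 9.38
eef_pos: [0.499, -0.3363, 0.2467]
eef_rot: [0.666, 0.746, -0.0, -0.001]
contact_force: [2.7, -5.4, -21.5]
finger_gap: 0.143
finger_force: 30.0
```

Run:
```python
from h import *
p=[.499,-.3361,.2493,1.6854]
print("A");plan([tuple(p)+(-.3,2),(.499,-.3361,.33,1.6854,None,0)],p)
print("B");plan([(.40,-.10,.32,0.2,-1,0),(.44,.08,.30,.115,None,2)])
```

```text
A
grip -0.3 rows [0.0, 0.0, 0.0, 0.0, 0.0, 0.0, 0.0, 0.0, 0.0, 0.0, 0.0, 0.0, 0.0, 0.0, -0.336, 0.0, 0.0, 0.0, -0.673, 0.0]
end [ 0.499  -0.3361  0.3301  1.6854]
B
grip -1 rows [0.228, -0.066, 0.009, 0.053, 0.455, -0.132, 0.019, 0.105, 0.683, -0.198, 0.028, 0.158, 0.911, -0.264, 0.037, 0.21]
grip None rows [0.139, -0.192, 0.01, 0.053, 0.278, -0.383, 0.019, 0.105, 0.418, -0.575, 0.028, 0.158, 0.557, -0.767, 0.038, 0.21, 0.697, -0.959, 0.047, 0.263]
grip None rows [0.156, -0.351, 0.042, 0.007, 0.312, -0.702, 0.083, 0.013]
grip None rows [0.141, -0.357, 0.042, 0.007, 0.283, -0.714, 0.084, 0.014, 0.283, -0.714, 0.084, 0.014, 0.283, -0.714, 0.084, 0.014]
end [0.44   0.08   0.2999 0.1146]
```

Emit:
carry_out(rows=[0.0, 0.0, 0.0, 0.0, 0.0, 0.0, 0.0, 0.0, 0.0, 0.0, 0.0, 0.0, 0.0, 0.0, -0.336, 0.0, 0.0, 0.0, -0.673, 0.0], grip=-0.3)

```text
time: 10.0
eef_pos: [0.4991, -0.3356, 0.3316]
eef_rot: [0.665, 0.746, 0.0, 0.0]
contact_force: [0.8, -0.0, 0.2]
finger_gap: 0.623
finger_force: 0.0
```

Emit:
carry_out(rows=[0.228, -0.066, 0.009, 0.053, 0.455, -0.132, 0.019, 0.105, 0.683, -0.198, 0.028, 0.158, 0.911, -0.264, 0.037, 0.21], grip=-1)

```text
time: 10.5
eef_pos: [0.4549, -0.2299, 0.3264]
eef_rot: [0.873, 0.488, 0.001, 0.001]
contact_force: [-0.2, -0.1, 0.1]
finger_gap: 0.988
finger_force: 0.0
```

Emit:
carry_out(rows=[0.139, -0.192, 0.01, 0.053, 0.278, -0.383, 0.019, 0.105, 0.418, -0.575, 0.028, 0.158, 0.557, -0.767, 0.038, 0.21, 0.697, -0.959, 0.047, 0.263])

```text
time: 11.12
eef_pos: [0.3999, -0.0987, 0.3206]
eef_rot: [0.995, 0.097, 0.001, 0.001]
contact_force: [0.9, 0.9, 0.8]
finger_gap: 1.001
finger_force: 0.0
```

Emit:
carry_out(rows=[0.156, -0.351, 0.042, 0.007, 0.312, -0.702, 0.083, 0.013])

```text
time: 11.38
eef_pos: [0.4204, -0.0085, 0.3108]
eef_rot: [0.997, 0.078, 0.002, 0.0]
contact_force: [0.2, 0.4, -0.2]
finger_gap: 0.995
finger_force: 0.0
```

Emit:
carry_out(rows=[0.141, -0.357, 0.042, 0.007, 0.283, -0.714, 0.084, 0.014, 0.283, -0.714, 0.084, 0.014, 0.283, -0.714, 0.084, 0.014])

```text
time: 11.88
eef_pos: [0.4402, 0.0802, 0.3003]
eef_rot: [0.998, 0.058, 0.001, 0.0]
contact_force: [-0.5, 0.1, -0.3]
finger_gap: 0.996
finger_force: 0.0
```

Run:
```python
from bench import robot
from h import *
import pickle
st=robot.state(); print(st["time"],pose(st))
s=robot.snapshot("wrist"); sc=robot.snapshot("scene"); pickle.dump((s,sc),open("w3.pkl","wb")); cv2.imwrite("pics/w3.png",s["frame"][:,:,::-1])
f=s["frame"]; hsv=cv2.cvtColor(f,cv2.COLOR_RGB2HSV); h,sa,v=[hsv[...,i] for i in range(3)]
m=(h>14)&(h<32)&(sa>110)&(v>90)
for c in blobs(m,20):
    P=onplane(s,c[:,0],.022)[:,:2]; r=cv2.minAreaRect((P*1000).astype(np.float32)); print(np.round(cen(c)),cv2.contourArea(c),onplane(s,cen(c),.020)[0,:2].round(4),np.round(r[0],1),np.round(r[1],1),round(r[2],1))
# lever check
m=sc["frame"].max(2)<50; m[:240]=0;m[330:]=0;m[:,:140]=0;m[:,210:]=0
for c in blobs(m,30): print("dark",cen(c),cv2.contourArea(c))
```

```text
11.875 (array([0.44019336, 0.08020103, 0.3002708 ]), np.float64(0.1153393581525985))
[293.  44.] 110.5 [0.6095 0.0361] [609.2  36.5] [15.6 15.8] 61.9
[233.  39.] 105.0 [0.6055 0.1239] [605.1 124. ] [15.4 15.6] 13.8
[400. 275.] 86.5 [ 0.2427 -0.2334] [ 246.5 -231. ] [72.9 10.1] 22.1
[232. 100.] 86.0 [0.5216 0.1161] [521.5 116. ] [15.  15.4] 27.5
```

View pics/w3.png

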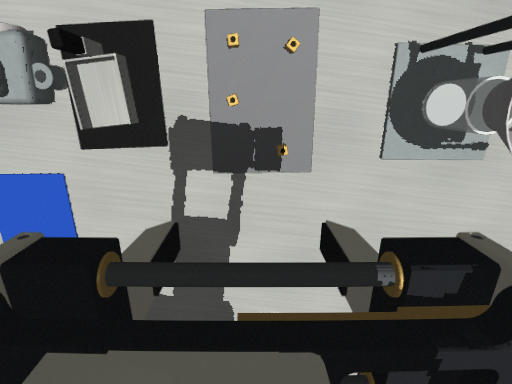

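The wrist view shows all four nuts on the mat at (293,44), (233,39), (232,100) and (283,151). The scoop is at left, with its tray around (100,90) and its post at (65,40).

Run:
```python
import pickle; from h import *
s,sc=pickle.load(open("w3.pkl","rb")); f=s["frame"]; hsv=cv2.cvtColor(f,cv2.COLOR_RGB2HSV); h,sa,v=[hsv[...,i] for i in range(3)]
m=(h>10)&(h<32)&(sa>90)&(v>30); m[160:]=0; m[:,:200]=0;m[:,330:]=0
for c in blobs(m,20):
    r=cv2.minAreaRect((onplane(s,c[:,0],.022)[:,:2]*1000).astype(np.float32)); print(np.round(cen(c)),cv2.contourArea(c),np.round(r[0],1),np.round(r[1],1),round(r[2],1))
def rect(m,z):
    c=max(blobs(m,100),key=cv2.contourArea); r=cv2.minAreaRect((onplane(s,c[:,0],z)[:,:2]*1000).astype(np.float32)); print(np.round(r[0],1),np.round(r[1],1),round(r[2],1))
R=np.zeros(v.shape,bool);R[10:160,62:175]=1
q=onplane(s,[[154,20],[167,145],[83,149]],.004); print("pad",q.round(4))
q=onplane(s,[[66,65],[129,55],[138,124]],.036);print("tray",q.round(4))
a=cv2.resize(f[10:160,25:185],(800,600)[:2] if 0 else (640,600),interpolation=cv2.INTER_CUBIC); cv2.imwrite("pics/c3.png",a[:,:,::-1])
```

```text
[292.  45.] 131.0 [608.1  37. ] [15.8 18.6] 58.5
[233.  40.] 127.0 [604.5 123.5] [17.7 16.2] 13.9
[232. 100.] 92.5 [521.6 115.9] [15.3 16.1] 25.2
[282. 150.] 88.5 [454.4  29. ] [16.9 16.6] 16.2
pad [[0.6218 0.244  0.004 ]
 [0.4371 0.2192 0.004 ]
 [0.4143 0.362  0.004 ]]
tray [[0.5435 0.3604 0.036 ]
 [0.5662 0.2681 0.036 ]
 [0.4703 0.2552 0.036 ]]
```

View pics/c3.png

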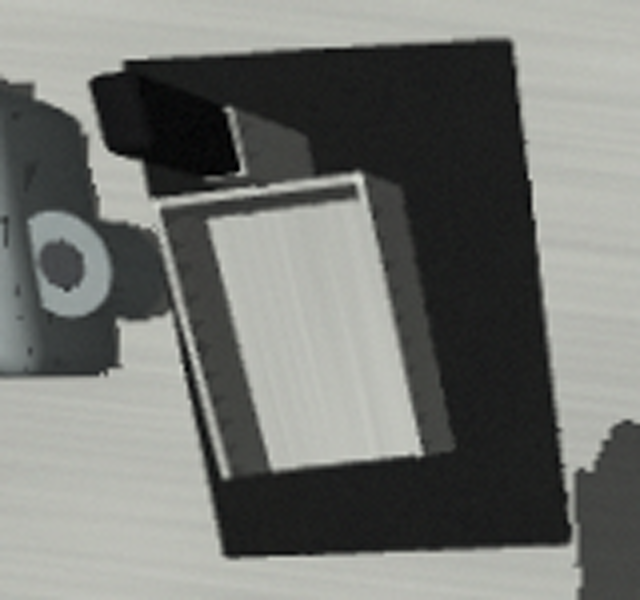

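The crop shows the tray wall-top corners at about (362,173), (160,205), (225,478) and (420,455). The post top is around (122,117), and the pad corners are at (512,40), (570,542), (225,555) and (125,62).

Run:
```python
import pickle; from h import *
s,sc=pickle.load(open("w3.pkl","rb"))
g=lambda L:np.array(L,float)/4+[25,10]
T=onplane(s,g([(362,173),(160,205),(225,478),(420,455)]),.036)[:,:2]; P=onplane(s,g([(512,40),(570,542),(225,555),(125,62)]),.004)[:,:2]
for n,Q in(("tray",T),("pad",P)):
    print(n,Q.mean(0).round(4),[np.linalg.norm(Q[i]-Q[(i+1)%4]).round(4) for i in range(4)],[np.degrees(np.arctan2(*(Q[a]-Q[b])[::-1])).round(1) for a,b in((0,3),(1,2),(1,0),(2,3))] if n=="tray" else [np.degrees(np.arctan2(*(Q[a]-Q[b])[::-1])).round(1) for a,b in((0,1),(3,2),(3,0),(2,1))])
print("post top",onplane(s,g([(122,117)]),.104).round(4))
```

```text
tray [0.5092 0.315 ] [np.float64(0.0763), np.float64(0.0978), np.float64(0.078), np.float64(0.0993)] [np.float64(11.6), np.float64(10.6), np.float64(103.7), np.float64(102.6)]
pad [0.5181 0.3053] [np.float64(0.1874), np.float64(0.1483), np.float64(0.1875), np.float64(0.1482)] [np.float64(8.4), np.float64(8.3), np.float64(98.5), np.float64(98.5)]
post top [[0.5676 0.3276 0.104 ]]
```

Run:
```python
from h import *
P=(.5684,.3277)
plan([(.44,.08,.2999,.1146,.4,0),P+(.16,.205,None,0),P+(.065,.205,None,2,40),P+(.065,.205,1,6),P+(.110,.205,None,2,20)])
```

```text
grip 0.4 rows [0.0, 0.0, 0.0, 0.0, 0.216, -0.321, 0.194, -0.005, 0.433, -0.643, 0.389, -0.01, 0.649, -0.964, 0.583, -0.014]
grip None rows [0.231, -0.312, 0.194, -0.005, 0.461, -0.623, 0.389, -0.01, 0.692, -0.935, 0.583, -0.015, 0.692, -0.935, 0.847, -0.015]
grip None rows [0.0, 0.0, 0.264, 0.0, 0.0, 0.0, 0.528, 0.0, 0.0, 0.0, 0.528, 0.0, 0.0, 0.0, 0.528, 0.0]
grip 1 rows [0.0, 0.0, 0.0, 0.0, 0.0, 0.0, 0.0, 0.0, 0.0, 0.0, 0.0, 0.0, 0.0, 0.0, 0.0, 0.0, 0.0, 0.0, 0.0, 0.0, 0.0, 0.0, 0.0, 0.0, 0.0, 0.0, 0.0, 0.0, 0.0, 0.0, -0.125, 0.0, 0.0, 0.0, -0.25, 0.0, 0.0, 0.0, -0.375, 0.0, 0.0, 0.0, -0.375, 0.0, 0.0, 0.0, -0.375, 0.0]
end [0.5684 0.3278 0.11   0.2057]
```

Emit:
carry_out(rows=[0.0, 0.0, 0.0, 0.0, 0.216, -0.321, 0.194, -0.005, 0.433, -0.643, 0.389, -0.01, 0.649, -0.964, 0.583, -0.014], grip=0.4)

```text
time: 12.48
eef_pos: [0.5053, 0.2045, 0.2293]
eef_rot: [0.997, 0.078, 0.0, 0.0]
contact_force: [0.2, -0.6, -0.0]
finger_gap: 0.616
finger_force: 0.0
```

Emit:
carry_out(rows=[0.231, -0.312, 0.194, -0.005, 0.461, -0.623, 0.389, -0.01, 0.692, -0.935, 0.583, -0.015, 0.692, -0.935, 0.847, -0.015])

```text
time: 12.98
eef_pos: [0.5702, 0.3301, 0.127]
eef_rot: [0.995, 0.103, 0.001, -0.001]
contact_force: [0.0, 0.1, -1.1]
finger_gap: 0.3
finger_force: 0.0
```

Emit:
carry_out(rows=[0.0, 0.0, 0.264, 0.0, 0.0, 0.0, 0.528, 0.0, 0.0, 0.0, 0.528, 0.0, 0.0, 0.0, 0.528, 0.0])

```text
time: 13.48
eef_pos: [0.5697, 0.3279, 0.0661]
eef_rot: [0.995, 0.102, 0.001, -0.0]
contact_force: [-0.6, -0.2, 0.7]
finger_gap: 0.304
finger_force: 0.0
```

Emit:
carry_out(rows=[0.0, 0.0, 0.0, 0.0, 0.0, 0.0, 0.0, 0.0, 0.0, 0.0, 0.0, 0.0, 0.0, 0.0, 0.0, 0.0, 0.0, 0.0, 0.0, 0.0, 0.0, 0.0, 0.0, 0.0, 0.0, 0.0, 0.0, 0.0, 0.0, 0.0, -0.125, 0.0, 0.0, 0.0, -0.25, 0.0, 0.0, 0.0, -0.375, 0.0, 0.0, 0.0, -0.375, 0.0, 0.0, 0.0, -0.375, 0.0], grip=1)

```text
time: 14.98
eef_pos: [0.5684, 0.3279, 0.1094]
eef_rot: [0.995, 0.103, -0.0, 0.0]
contact_force: [0.5, -0.4, -3.1]
finger_gap: 0.17
finger_force: 30.0
```

Run:
```python
from bench import robot
from h import *
import pickle
s=robot.snapshot("scene"); pickle.dump(s,open("s4.pkl","wb"))
cv2.imwrite("pics/c4.png",cv2.resize(s["frame"][120:240,230:390],(640,480),interpolation=cv2.INTER_CUBIC)[:,:,::-1])
plan([(.5684,.3278,.11,.94,None,0),(.51,.335,.110,1.571,None,1),(.51,.335,.066,1.571,None,3,20)])
```

```text
grip None rows [0.0, 0.0, 0.0, -0.047, 0.0, 0.0, 0.0, -0.093, 0.0, 0.0, 0.0, -0.14, 0.0, 0.0, 0.0, -0.187, 0.0, 0.0, 0.0, -0.234, -0.116, -0.04, 0.0, -0.284, -0.232, -0.079, 0.0, -0.334, -0.348, -0.119, 0.0, -0.384, -0.464, -0.159, 0.0, -0.435, -0.464, -0.159, 0.0, -0.435, -0.464, -0.159, 0.122, -0.435, -0.464, -0.159, 0.244, -0.435]
grip None rows [-0.001, 0.0, 0.123, 0.0, -0.001, 0.0, 0.123, 0.0, -0.001, 0.0, 0.123, 0.0, -0.001, 0.0, 0.123, 0.0]
end [0.51   0.3349 0.0659 1.5723]
```

View pics/c4.png

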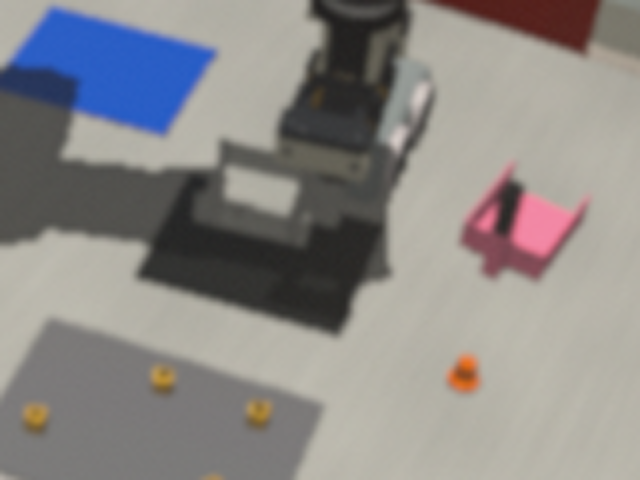

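The scoop is held, gap 17%, and is hanging about level at crop (255,200). Next I turn it and set it down.

Emit:
carry_out(rows=[0.0, 0.0, 0.0, -0.047, 0.0, 0.0, 0.0, -0.093, 0.0, 0.0, 0.0, -0.14, 0.0, 0.0, 0.0, -0.187, 0.0, 0.0, 0.0, -0.234, -0.116, -0.04, 0.0, -0.284, -0.232, -0.079, 0.0, -0.334, -0.348, -0.119, 0.0, -0.384, -0.464, -0.159, 0.0, -0.435, -0.464, -0.159, 0.0, -0.435, -0.464, -0.159, 0.122, -0.435, -0.464, -0.159, 0.244, -0.435])

```text
time: 16.52
eef_pos: [0.5105, 0.335, 0.0789]
eef_rot: [0.707, 0.707, -0.0, -0.0]
contact_force: [-0.3, 0.1, -3.2]
finger_gap: 0.171
finger_force: 30.0
```

Emit:
carry_out(rows=[-0.001, 0.0, 0.123, 0.0, -0.001, 0.0, 0.123, 0.0, -0.001, 0.0, 0.123, 0.0, -0.001, 0.0, 0.123, 0.0])

```text
time: 17.02
eef_pos: [0.5102, 0.3351, 0.0652]
eef_rot: [0.707, 0.707, -0.0, -0.0]
contact_force: [0.1, -0.9, -3.0]
finger_gap: 0.177
finger_force: 30.0
```

Run:
```python
from h import *
P=(.51,.335)
plan([P+(.0659,1.5723,.4,2),P+(.20,1.5723,None,0),(.47,.16,.25,.48,-.2,0),(.44,.08,.30,.1146,None,3)])
```

```text
grip 0.4 rows [0.0, 0.0, 0.0, 0.0, 0.0, 0.0, 0.0, 0.0, 0.0, 0.0, 0.0, 0.0, 0.0, 0.0, -0.372, 0.0, 0.0, 0.0, -0.745, 0.0]
grip None rows [0.0, 0.0, -0.372, 0.0]
grip -0.2 rows [-0.208, -0.048, -0.06, 0.05, -0.416, -0.096, -0.119, 0.099, -0.625, -0.144, -0.179, 0.149, -0.833, -0.192, -0.238, 0.199]
grip None rows [-0.197, 0.083, -0.06, 0.049, -0.393, 0.166, -0.119, 0.099, -0.59, 0.249, -0.179, 0.149, -0.819, 0.311, -0.318, 0.188]
grip None rows [-0.156, 0.179, -0.139, 0.038, -0.312, 0.359, -0.277, 0.077, -0.312, 0.359, -0.277, 0.077, -0.312, 0.359, -0.277, 0.077, -0.312, 0.359, -0.277, 0.077]
end [0.44   0.0799 0.2999 0.1146]
```

Emit:
carry_out(rows=[0.0, 0.0, 0.0, 0.0, 0.0, 0.0, 0.0, 0.0, 0.0, 0.0, 0.0, 0.0, 0.0, 0.0, -0.372, 0.0, 0.0, 0.0, -0.745, 0.0], grip=0.4)

```text
time: 17.65
eef_pos: [0.51, 0.3351, 0.1558]
eef_rot: [0.707, 0.708, -0.001, -0.0]
contact_force: [0.2, 0.1, -0.5]
finger_gap: 0.3
finger_force: 0.0
```

Emit:
carry_out(rows=[0.0, 0.0, -0.372, 0.0])

```text
time: 17.77
eef_pos: [0.5102, 0.3352, 0.2013]
eef_rot: [0.707, 0.708, 0.0, 0.0]
contact_force: [-0.8, -1.4, -0.3]
finger_gap: 0.302
finger_force: 0.0
```

Emit:
carry_out(rows=[-0.208, -0.048, -0.06, 0.05, -0.416, -0.096, -0.119, 0.099, -0.625, -0.144, -0.179, 0.149, -0.833, -0.192, -0.238, 0.199], grip=-0.2)

```text
time: 18.27
eef_pos: [0.4871, 0.2345, 0.2287]
eef_rot: [0.891, 0.454, 0.0, 0.0]
contact_force: [-0.4, -0.3, 0.1]
finger_gap: 0.597
finger_force: 0.0
```

Emit:
carry_out(rows=[-0.197, 0.083, -0.06, 0.049, -0.393, 0.166, -0.119, 0.099, -0.59, 0.249, -0.179, 0.149, -0.819, 0.311, -0.318, 0.188])

```text
time: 18.77
eef_pos: [0.4597, 0.1328, 0.2664]
eef_rot: [0.985, 0.175, -0.0, 0.0]
contact_force: [1.1, 0.5, 0.3]
finger_gap: 0.6
finger_force: 0.0
```

Emit:
carry_out(rows=[-0.156, 0.179, -0.139, 0.038, -0.312, 0.359, -0.277, 0.077, -0.312, 0.359, -0.277, 0.077, -0.312, 0.359, -0.277, 0.077, -0.312, 0.359, -0.277, 0.077])

```text
time: 19.4
eef_pos: [0.4401, 0.0809, 0.299]
eef_rot: [0.998, 0.058, -0.001, -0.0]
contact_force: [0.1, -0.2, 0.3]
finger_gap: 0.596
finger_force: 0.0
```

```bash
cat > look.py <<'E'
from bench import robot
from h import *
import pickle,sys
def nuts(s,vmin=30):
    f=s["frame"]; hsv=cv2.cvtColor(f,cv2.COLOR_RGB2HSV); h,sa,v=[hsv[...,i] for i in range(3)]
    m=(h>10)&(h<32)&(sa>90)&(v>vmin); m[215:]=0
    for c in blobs(m,20):
        r=cv2.minAreaRect((onplane(s,c[:,0],.022)[:,:2]*1000).astype(np.float32)); print(np.round(cen(c)),cv2.contourArea(c),np.round(r[0],1),np.round(r[1],1),round(r[2],1))
if __name__=="__main__":
    s=robot.snapshot("wrist"); print(robot.state()["time"]); nuts(s); pickle.dump(s,open("w.pkl","wb"))
    if len(sys.argv)>1: cv2.imwrite("pics/"+sys.argv[1],s["frame"][:,:,::-1])
E
python3 look.py w5.png
```

```text
19.45
[293.  44.] 128.5 [608.4  37.1] [15.7 18.3] 59.0
[234.  39.] 124.0 [604.5 123.4] [17.5 15.7] 15.2
[233.  99.] 94.5 [521.6 116.1] [15.3 16.1] 24.3
[274. 163.] 90.5 [430.7  38.8] [18.7 16.1] 17.2
```

View pics/w5.png

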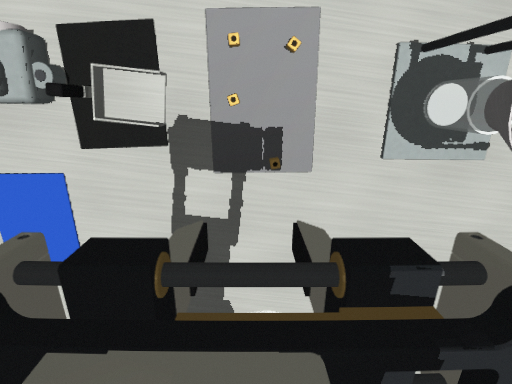

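Nut D was knocked, and is now at (274,163) px, which is (.431,.039). The scoop stands on the pad with its open end to -y, the tray at (92-166, 64-126).

```bash
cat > nutplan.py <<'E'
from h import *
def nut(x,y,a,ty,tz):
    print("PICK",x,y);plan([(x,y,.09,a,.0,0),(x,y,.008,a,None,1,40),(x,y,.008,a,1,6),(x,y,.06,a,None,0,40)])
    print("PLACE");plan([(.51,ty-.03,.075,1.5723,None,0),(.51,ty,.06,1.5723,None,1),(.51,ty,tz,1.5723,None,2,30),(.51,ty,tz,1.5723,.45,3),(.51,ty,.10,1.5723,None,0)])
E
python3 -c "
from nutplan import *
nut(.4307,.0388,.30,.279,.014)"
```

```text
PICK 0.4307 0.0388
grip 0.0 rows [-0.029, 0.083, 0.437, -0.015, -0.058, 0.166, 0.875, -0.03]
grip None rows [-0.037, 0.08, 0.437, -0.014, -0.073, 0.16, 0.875, -0.029]
grip None rows [0.0, 0.0, 0.228, 0.0, 0.0, 0.0, 0.455, 0.0, 0.0, -0.001, 0.683, 0.0, 0.0, -0.001, 0.683, 0.0]
grip 1 rows [0.0, 0.0, 0.0, 0.0, 0.0, 0.0, 0.0, 0.0, 0.0, 0.0, 0.0, 0.0, 0.0, 0.0, 0.0, 0.0, 0.0, 0.0, 0.0, 0.0, 0.0, 0.0, 0.0, 0.0, 0.0, 0.0, 0.0, 0.0, 0.0, 0.0, -0.217, 0.0, 0.0, 0.0, -0.433, 0.0]
end [0.4307 0.0389 0.0599 0.3   ]
PLACE
grip None rows [0.144, -0.185, -0.016, -0.051, 0.287, -0.369, -0.031, -0.101, 0.431, -0.554, -0.047, -0.152, 0.574, -0.739, -0.063, -0.202, 0.718, -0.924, -0.078, -0.253]
grip None rows [0.232, -0.027, -0.016, -0.051, 0.464, -0.054, -0.032, -0.101, 0.697, -0.081, -0.047, -0.152, 0.919, -0.195, 0.078, -0.152, 0.919, -0.195, 0.078, -0.152, 0.919, -0.195, 0.269, -0.152, 0.919, -0.195, 0.461, -0.152, 0.919, -0.195, 0.461, -0.152, 0.919, -0.195, 0.461, -0.152]
grip 0.45 rows [0.0, 0.0, 0.0, 0.0, 0.0, 0.0, 0.0, 0.0, 0.0, 0.0, 0.0, 0.0, 0.0, 0.0, 0.0, 0.0, 0.0, 0.0, -0.358, 0.0, 0.0, 0.0, -0.717, 0.0]
end [0.51   0.279  0.1    1.5723]
```

Emit:
carry_out(rows=[-0.029, 0.083, 0.437, -0.015, -0.058, 0.166, 0.875, -0.03], grip=0.0)

```text
time: 19.7
eef_pos: [0.4357, 0.06, 0.1933]
eef_rot: [0.994, 0.106, 0.001, 0.0]
contact_force: [-0.0, 1.1, -0.4]
finger_gap: 0.501
finger_force: 0.0
```

Emit:
carry_out(rows=[-0.037, 0.08, 0.437, -0.014, -0.073, 0.16, 0.875, -0.029])

```text
time: 19.95
eef_pos: [0.4308, 0.0393, 0.0879]
eef_rot: [0.989, 0.151, 0.0, 0.0]
contact_force: [1.6, -0.1, -0.3]
finger_gap: 0.498
finger_force: 0.0
```

Emit:
carry_out(rows=[0.0, 0.0, 0.228, 0.0, 0.0, 0.0, 0.455, 0.0, 0.0, -0.001, 0.683, 0.0, 0.0, -0.001, 0.683, 0.0])

```text
time: 20.45
eef_pos: [0.4302, 0.0397, 0.0061]
eef_rot: [0.989, 0.15, -0.002, -0.0]
contact_force: [-0.8, -0.7, -0.8]
finger_gap: 0.499
finger_force: 0.0
```

Emit:
carry_out(rows=[0.0, 0.0, 0.0, 0.0, 0.0, 0.0, 0.0, 0.0, 0.0, 0.0, 0.0, 0.0, 0.0, 0.0, 0.0, 0.0, 0.0, 0.0, 0.0, 0.0, 0.0, 0.0, 0.0, 0.0, 0.0, 0.0, 0.0, 0.0, 0.0, 0.0, -0.217, 0.0, 0.0, 0.0, -0.433, 0.0], grip=1)

```text
time: 21.58
eef_pos: [0.4305, 0.0392, 0.0599]
eef_rot: [0.989, 0.149, -0.001, -0.0]
contact_force: [0.4, -1.2, 0.1]
finger_gap: 0.169
finger_force: 30.0
```

Emit:
carry_out(rows=[0.144, -0.185, -0.016, -0.051, 0.287, -0.369, -0.031, -0.101, 0.431, -0.554, -0.047, -0.152, 0.574, -0.739, -0.063, -0.202, 0.718, -0.924, -0.078, -0.253])

```text
time: 22.2
eef_pos: [0.4805, 0.1713, 0.0688]
eef_rot: [0.853, 0.523, -0.0, -0.0]
contact_force: [0.2, 0.4, 0.1]
finger_gap: 0.165
finger_force: 30.0
```

Emit:
carry_out(rows=[0.232, -0.027, -0.016, -0.051, 0.464, -0.054, -0.032, -0.101, 0.697, -0.081, -0.047, -0.152, 0.919, -0.195, 0.078, -0.152, 0.919, -0.195, 0.078, -0.152, 0.919, -0.195, 0.269, -0.152, 0.919, -0.195, 0.461, -0.152, 0.919, -0.195, 0.461, -0.152, 0.919, -0.195, 0.461, -0.152])

```text
time: 23.32
eef_pos: [0.5104, 0.2788, 0.0144]
eef_rot: [0.707, 0.707, 0.0, 0.0]
contact_force: [-0.1, 0.2, -0.8]
finger_gap: 0.174
finger_force: 30.0
```

Emit:
carry_out(rows=[0.0, 0.0, 0.0, 0.0, 0.0, 0.0, 0.0, 0.0, 0.0, 0.0, 0.0, 0.0, 0.0, 0.0, 0.0, 0.0, 0.0, 0.0, -0.358, 0.0, 0.0, 0.0, -0.717, 0.0], grip=0.45)

```text
time: 24.08
eef_pos: [0.5098, 0.2791, 0.1003]
eef_rot: [0.707, 0.708, -0.001, -0.0]
contact_force: [0.5, -0.5, 0.6]
finger_gap: 0.275
finger_force: 0.0
```

Run:
```python
from nutplan import *
nut(.5215,.116,.46,.261,.014)
nut(.605,.124,.25,.243,.014)
nut(.609,.0366,1.05,.270,.033)
```

```text
PICK 0.5215 0.116
grip 0.0 rows [-0.194, 0.013, 0.012, 0.051, -0.388, 0.027, 0.024, 0.101, -0.582, 0.04, 0.036, 0.152, -0.776, 0.054, 0.048, 0.202, -0.97, 0.067, 0.06, 0.253]
grip None rows [-0.127, 0.148, 0.012, 0.05, -0.253, 0.296, 0.024, 0.101, -0.253, 0.296, 0.252, 0.101, -0.253, 0.296, 0.479, 0.101, -0.253, 0.296, 0.707, 0.101, -0.253, 0.296, 0.707, 0.101]
grip 1 rows [0.0, 0.0, 0.0, 0.0, 0.0, 0.0, 0.0, 0.0, 0.0, 0.0, 0.0, 0.0, 0.0, 0.0, 0.0, 0.0, 0.0, 0.0, 0.0, 0.0, 0.0, 0.0, 0.0, 0.0, 0.0, 0.0, 0.0, 0.0, 0.0, 0.0, -0.217, 0.0, 0.0, 0.0, -0.433, 0.0]
end [0.5215 0.116  0.0599 0.4602]
PLACE
grip None rows [0.049, -0.129, -0.018, -0.051, 0.097, -0.257, -0.036, -0.101, 0.146, -0.386, -0.054, -0.152, 0.194, -0.515, -0.072, -0.202, 0.243, -0.644, -0.09, -0.253, 0.291, -0.772, -0.108, -0.303, 0.34, -0.901, -0.125, -0.354]
grip None rows [0.25, 0.0, 0.125, 0.0, 0.25, 0.0, 0.125, 0.0, 0.25, 0.0, 0.316, 0.0, 0.25, 0.0, 0.508, 0.0, 0.25, 0.0, 0.508, 0.0, 0.25, 0.0, 0.508, 0.0]
grip 0.45 rows [0.0, 0.0, 0.0, 0.0, 0.0, 0.0, 0.0, 0.0, 0.0, 0.0, 0.0, 0.0, 0.0, 0.0, 0.0, 0.0, 0.0, 0.0, -0.358
[... 1633 characters left out ...]
0, 0.0, 0.0, 0.0, 0.0, 0.0, 0.0, 0.0, 0.0, 0.0, 0.0, 0.0, 0.0, 0.0, 0.0, 0.0, 0.0, 0.0, 0.0, 0.0, 0.0, 0.0, 0.0, 0.0, 0.0, -0.217, 0.0, 0.0, 0.0, -0.433, 0.0]
end [0.6089 0.0366 0.0599 1.0508]
PLACE
grip None rows [0.212, -0.312, -0.025, -0.033, 0.425, -0.623, -0.05, -0.066, 0.637, -0.935, -0.075, -0.1]
grip None rows [0.298, -0.23, -0.025, -0.033, 0.596, -0.461, -0.05, -0.066, 0.841, -0.512, 0.075, -0.066, 0.841, -0.512, 0.075, -0.066, 0.841, -0.512, 0.3, -0.066, 0.841, -0.512, 0.3, -0.066, 0.841, -0.512, 0.3, -0.066]
grip 0.45 rows [0.0, 0.0, 0.0, 0.0, 0.0, 0.0, 0.0, 0.0, 0.0, 0.0, 0.0, 0.0, 0.0, 0.0, 0.0, 0.0, 0.0, 0.0, -0.279, 0.0, 0.0, 0.0, -0.559, 0.0]
end [0.51   0.27   0.1    1.5723]
```

Emit:
carry_out(rows=[-0.194, 0.013, 0.012, 0.051, -0.388, 0.027, 0.024, 0.101, -0.582, 0.04, 0.036, 0.152, -0.776, 0.054, 0.048, 0.202, -0.97, 0.067, 0.06, 0.253], grip=0.0)

```text
time: 24.7
eef_pos: [0.5184, 0.1622, 0.0925]
eef_rot: [0.926, 0.377, 0.0, 0.0]
contact_force: [0.2, -0.1, 0.0]
finger_gap: 0.502
finger_force: 0.0
```

Emit:
carry_out(rows=[-0.127, 0.148, 0.012, 0.05, -0.253, 0.296, 0.024, 0.101, -0.253, 0.296, 0.252, 0.101, -0.253, 0.296, 0.479, 0.101, -0.253, 0.296, 0.707, 0.101, -0.253, 0.296, 0.707, 0.101])

```text
time: 25.45
eef_pos: [0.5209, 0.1162, 0.0066]
eef_rot: [0.974, 0.228, -0.001, -0.0]
contact_force: [-0.2, 0.3, -0.1]
finger_gap: 0.502
finger_force: 0.0
```

Emit:
carry_out(rows=[0.0, 0.0, 0.0, 0.0, 0.0, 0.0, 0.0, 0.0, 0.0, 0.0, 0.0, 0.0, 0.0, 0.0, 0.0, 0.0, 0.0, 0.0, 0.0, 0.0, 0.0, 0.0, 0.0, 0.0, 0.0, 0.0, 0.0, 0.0, 0.0, 0.0, -0.217, 0.0, 0.0, 0.0, -0.433, 0.0], grip=1)

```text
time: 26.58
eef_pos: [0.5213, 0.1162, 0.0598]
eef_rot: [0.974, 0.228, -0.001, -0.0]
contact_force: [-0.7, -0.2, -0.6]
finger_gap: 0.172
finger_force: 30.0
```

Emit:
carry_out(rows=[0.049, -0.129, -0.018, -0.051, 0.097, -0.257, -0.036, -0.101, 0.146, -0.386, -0.054, -0.152, 0.194, -0.515, -0.072, -0.202, 0.243, -0.644, -0.09, -0.253, 0.291, -0.772, -0.108, -0.303, 0.34, -0.901, -0.125, -0.354])

```text
time: 27.45
eef_pos: [0.51, 0.2318, 0.0744]
eef_rot: [0.705, 0.709, -0.0, -0.0]
contact_force: [0.2, -0.2, 0.4]
finger_gap: 0.171
finger_force: 30.0
```

Emit:
carry_out(rows=[0.25, 0.0, 0.125, 0.0, 0.25, 0.0, 0.125, 0.0, 0.25, 0.0, 0.316, 0.0, 0.25, 0.0, 0.508, 0.0, 0.25, 0.0, 0.508, 0.0, 0.25, 0.0, 0.508, 0.0])

```text
time: 28.2
eef_pos: [0.5105, 0.2609, 0.0143]
eef_rot: [0.707, 0.707, 0.0, 0.0]
contact_force: [-0.5, 0.2, 0.3]
finger_gap: 0.173
finger_force: 30.0
```

Emit:
carry_out(rows=[0.0, 0.0, 0.0, 0.0, 0.0, 0.0, 0.0, 0.0, 0.0, 0.0, 0.0, 0.0, 0.0, 0.0, 0.0, 0.0, 0.0, 0.0, -0.358, 0.0, 0.0, 0.0, -0.717, 0.0], grip=0.45)

```text
time: 28.95
eef_pos: [0.5098, 0.2612, 0.1003]
eef_rot: [0.707, 0.708, -0.001, -0.0]
contact_force: [0.8, 1.2, 0.2]
finger_gap: 0.277
finger_force: 0.0
```

```bash
python3 look.py w6.png
```

```text
29.0
[250. 185.] 586.5 [509.5 270.7] [15.8 34.4] 0.1
[477. 197.] 411.5 [722.6 258.5] [25.3 39.9] 53.6
```

View pics/w6.png

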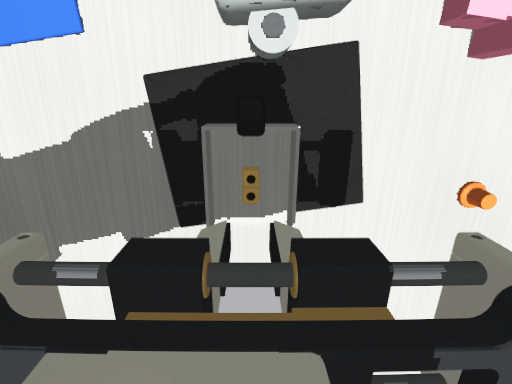

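Two nuts stand in line in the tray at (251,180) and (251,196). On to the other two.

Emit:
carry_out(rows=[-0.143, 0.099, 0.01, 0.053, -0.286, 0.197, 0.021, 0.105, -0.429, 0.296, 0.031, 0.158, -0.571, 0.395, 0.042, 0.21, -0.714, 0.494, 0.052, 0.263, -0.857, 0.592, 0.063, 0.316], grip=0.0)

```text
time: 29.75
eef_pos: [0.5817, 0.158, 0.0919]
eef_rot: [0.959, 0.283, -0.0, 0.0]
contact_force: [0.3, 0.2, 0.6]
finger_gap: 0.503
finger_force: 0.0
```

Emit:
carry_out(rows=[0.005, 0.174, 0.01, 0.052, 0.01, 0.348, 0.021, 0.105, 0.01, 0.348, 0.249, 0.105, 0.01, 0.348, 0.476, 0.105, 0.01, 0.348, 0.704, 0.105, 0.01, 0.348, 0.704, 0.105])

```text
time: 30.5
eef_pos: [0.6047, 0.1242, 0.0062]
eef_rot: [0.992, 0.124, -0.001, -0.0]
contact_force: [0.1, 0.4, 0.7]
finger_gap: 0.499
finger_force: 0.0
```

Emit:
carry_out(rows=[0.0, 0.0, 0.0, 0.0, 0.0, 0.0, 0.0, 0.0, 0.0, 0.0, 0.0, 0.0, 0.0, 0.0, 0.0, 0.0, 0.0, 0.0, 0.0, 0.0, 0.0, 0.0, 0.0, 0.0, 0.0, 0.0, 0.0, 0.0, 0.0, 0.0, -0.217, 0.0, 0.0, 0.0, -0.433, 0.0], grip=1)

```text
time: 31.62
eef_pos: [0.6048, 0.1242, 0.0595]
eef_rot: [0.992, 0.124, -0.001, 0.0]
contact_force: [0.5, -0.8, -0.6]
finger_gap: 0.169
finger_force: 30.0
```

Emit:
carry_out(rows=[-0.073, -0.114, -0.016, -0.053, -0.146, -0.229, -0.031, -0.105, -0.219, -0.343, -0.047, -0.158, -0.292, -0.457, -0.063, -0.21, -0.365, -0.572, -0.078, -0.263, -0.438, -0.686, -0.094, -0.316, -0.511, -0.8, -0.11, -0.368, -0.584, -0.915, -0.125, -0.421])

```text
time: 32.62
eef_pos: [0.5097, 0.2136, 0.0744]
eef_rot: [0.705, 0.709, -0.0, -0.0]
contact_force: [-0.3, 0.5, -0.5]
finger_gap: 0.171
finger_force: 30.0
```

Emit:
carry_out(rows=[0.25, 0.0, 0.125, 0.0, 0.25, 0.0, 0.125, 0.0, 0.25, 0.0, 0.316, 0.0, 0.25, 0.0, 0.508, 0.0, 0.25, 0.0, 0.508, 0.0, 0.25, 0.0, 0.508, 0.0])

```text
time: 33.38
eef_pos: [0.5105, 0.243, 0.0143]
eef_rot: [0.707, 0.707, 0.0, 0.0]
contact_force: [0.0, 0.2, 0.3]
finger_gap: 0.171
finger_force: 30.0
```

Emit:
carry_out(rows=[0.0, 0.0, 0.0, 0.0, 0.0, 0.0, 0.0, 0.0, 0.0, 0.0, 0.0, 0.0, 0.0, 0.0, 0.0, 0.0, 0.0, 0.0, -0.358, 0.0, 0.0, 0.0, -0.717, 0.0], grip=0.45)

```text
time: 34.12
eef_pos: [0.5098, 0.2432, 0.1003]
eef_rot: [0.707, 0.708, -0.001, -0.0]
contact_force: [1.1, 0.5, -0.3]
finger_gap: 0.275
finger_force: 0.0
```

Emit:
carry_out(rows=[-0.344, 0.165, 0.017, 0.033, -0.689, 0.329, 0.033, 0.067], grip=0.0)

```text
time: 34.38
eef_pos: [0.5504, 0.1603, 0.0966]
eef_rot: [0.778, 0.629, 0.001, 0.001]
contact_force: [0.1, 0.2, -0.1]
finger_gap: 0.443
finger_force: 0.0
```

Emit:
carry_out(rows=[-0.302, 0.233, 0.017, 0.033, -0.604, 0.466, 0.034, 0.066, -0.907, 0.698, 0.051, 0.099, -0.907, 0.698, 0.279, 0.099, -0.907, 0.698, 0.506, 0.099, -0.907, 0.698, 0.734, 0.099, -0.907, 0.698, 0.734, 0.099])

```text
time: 35.25
eef_pos: [0.6085, 0.0368, 0.0063]
eef_rot: [0.865, 0.501, -0.001, -0.001]
contact_force: [-0.6, 0.6, -0.2]
finger_gap: 0.505
finger_force: 0.0
```

Emit:
carry_out(rows=[0.0, 0.0, 0.0, 0.0, 0.0, 0.0, 0.0, 0.0, 0.0, 0.0, 0.0, 0.0, 0.0, 0.0, 0.0, 0.0, 0.0, 0.0, 0.0, 0.0, 0.0, 0.0, 0.0, 0.0, 0.0, 0.0, 0.0, 0.0, 0.0, 0.0, -0.217, 0.0, 0.0, 0.0, -0.433, 0.0], grip=1)

```text
time: 36.38
eef_pos: [0.6086, 0.0368, 0.0595]
eef_rot: [0.865, 0.501, -0.001, -0.0]
contact_force: [-0.8, -1.1, 0.3]
finger_gap: 0.171
finger_force: 30.0
```

Emit:
carry_out(rows=[0.212, -0.312, -0.025, -0.033, 0.425, -0.623, -0.05, -0.066, 0.637, -0.935, -0.075, -0.1])

```text
time: 36.75
eef_pos: [0.5489, 0.1599, 0.0684]
eef_rot: [0.775, 0.632, -0.0, -0.0]
contact_force: [1.1, 0.8, 0.3]
finger_gap: 0.17
finger_force: 30.0
```

Emit:
carry_out(rows=[0.298, -0.23, -0.025, -0.033, 0.596, -0.461, -0.05, -0.066, 0.841, -0.512, 0.075, -0.066, 0.841, -0.512, 0.075, -0.066, 0.841, -0.512, 0.3, -0.066, 0.841, -0.512, 0.3, -0.066, 0.841, -0.512, 0.3, -0.066])

```text
time: 37.62
eef_pos: [0.5108, 0.2697, 0.0333]
eef_rot: [0.707, 0.707, 0.0, 0.0]
contact_force: [0.4, 0.1, 1.0]
finger_gap: 0.169
finger_force: 30.0
```

Emit:
carry_out(rows=[0.0, 0.0, 0.0, 0.0, 0.0, 0.0, 0.0, 0.0, 0.0, 0.0, 0.0, 0.0, 0.0, 0.0, 0.0, 0.0, 0.0, 0.0, -0.279, 0.0, 0.0, 0.0, -0.559, 0.0], grip=0.45)

```text
time: 38.38
eef_pos: [0.5099, 0.2702, 0.1002]
eef_rot: [0.707, 0.708, -0.001, -0.0]
contact_force: [0.2, -0.4, -0.4]
finger_gap: 0.28
finger_force: 0.0
```

Run:
```python
from bench import robot
from h import *
import pickle,json
s=robot.snapshot("scene"); w=robot.snapshot("wrist"); pickle.dump((s,w),open("sw7.pkl","wb"))
a=cv2.resize(w["frame"][100:230,190:310],(443,480),interpolation=cv2.INTER_CUBIC)
c,si=np.cos(.115),np.sin(.115); y=-.14*np.cos(.7); g=project(s,[.5565-.07*c-y*si,-.2235-.07*si+y*c,.2642])[0]; print(g)
b=cv2.resize(s["frame"][240:330,130:197],(357,480),interpolation=cv2.INTER_CUBIC)
cv2.imwrite("pics/c7.png",np.hstack([a,b])[:,:,::-1])
```

```text
[165.33123287 269.74668925]
```

View pics/c7.png

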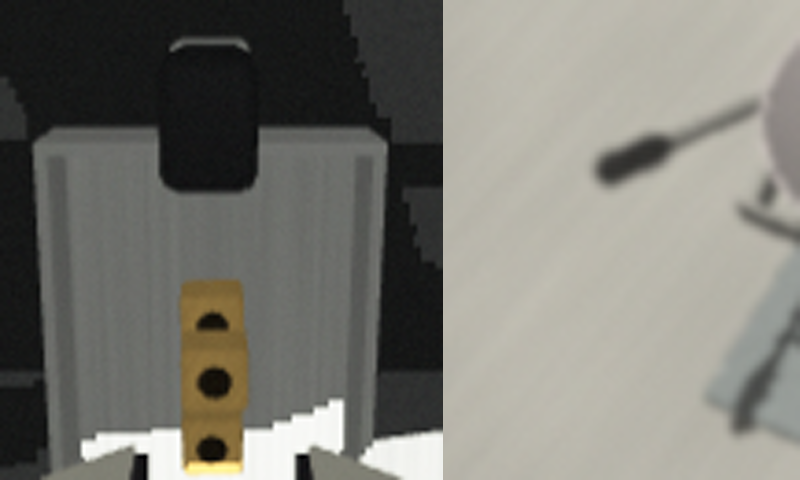

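The lever grip is fully up, at scene pixel (165,270). All four nuts are in the tray, three in a row with the fourth stacked on top. Next I grasp the scoop and carry it gently towards the funnel.

Run:
```python
from h import *
a=1.5723;P=(.51,.335)
plan([(.51,.27,.16,a,.4,0),P+(.16,a,None,0),P+(.0655,a,None,2,40),P+(.0655,a,1,6),P+(.30,a,None,2,18)]
 +[(.513,.325,.30,a,None,0),(.52,.305,.298,a,None,0),(.545,.20,.29,a,None,0,20),(.5565,.13,.278,a,None,0,20),(.5565,.105,.273,a,None,0,12),(.5565,.096,.272,a,None,3,5)])
```

```text
grip 0.4 rows [0.0, 0.0, -0.25, 0.0, 0.0, 0.0, -0.5, 0.0, 0.271, 0.0, -0.5, 0.0, 0.542, 0.0, -0.5, 0.0, 0.542, 0.0, -0.237, 0.0, 0.542, 0.0, 0.025, 0.0, 0.542, 0.0, 0.288, 0.0, 0.542, 0.0, 0.288, 0.0, 0.542, 0.0, 0.288, 0.0]
grip 1 rows [0.0, 0.0, 0.0, 0.0, 0.0, 0.0, 0.0, 0.0, 0.0, 0.0, 0.0, 0.0, 0.0, 0.0, 0.0, 0.0, 0.0, 0.0, 0.0, 0.0, 0.0, 0.0, 0.0, 0.0, 0.0, 0.0, 0.0, 0.0, 0.0, 0.0, -0.14, 0.0, 0.0, 0.0, -0.279, 0.0, 0.0, 0.0, -0.419, 0.0, 0.0, 0.0, -0.558, 0.0, 0.0, 0.0, -0.698, 0.0]
grip None rows [0.0, 0.0, -0.14, 0.0, 0.0, 0.0, -0.279, 0.0, 0.0, 0.0, -0.419, 0.0, 0.0, 0.0, -0.558, 0.0, 0.0, 0.0, -0.698, 0.0, 0.0, 0.0, -0.838, 0.0, 0.0, 0.0, -0.977, 0.0]
grip None rows [0.0, 0.0, -0.14, 0.0, 0.0, 0.0, -0.279, 0.0, 0.0, 0.0, -0.279, 0.0, 0.0, 0.0, -0.279, 0.0, -0.084, 0.025, -0.279, 0.0, -0.251, 0.083, -0.263, 0.0, -0.397, 0.118, -0.252, 0.0, -0.543, 0.152, -0.241, 0.0, -0.688, 0.187, -0.23, 0.0, -0.834, 0.221, -0.218, 0.0, -0.98, 0.256, -0.207, 0.0]
grip None rows [-0.146, 0.034, 0.011, 0.0, -0.292, 0.058, 0.036, 0.0, -0.438, 0.082, 0.061, 0.0, -0.584, 0.106, 0.086, 0.0, -0.729, 0.129, 0.111, 0.0, -0.799, 0.129, 0.125, 0.0, -0.868, 0.129, 0.139, 0.0, -0.938, 0.129, 0.152, 0.0, -0.975, 0.129, 0.156, 0.0]
grip None rows [-0.038, 0.0, 0.005, 0.0, -0.038, 0.0, 0.005, 0.0, -0.038, 0.0, 0.005, 0.0, -0.038, 0.0, 0.005, 0.0]
end [0.5565 0.096  0.272  1.5723]
```

Emit:
carry_out(rows=[0.0, 0.0, -0.25, 0.0, 0.0, 0.0, -0.5, 0.0, 0.271, 0.0, -0.5, 0.0, 0.542, 0.0, -0.5, 0.0, 0.542, 0.0, -0.237, 0.0, 0.542, 0.0, 0.025, 0.0, 0.542, 0.0, 0.288, 0.0, 0.542, 0.0, 0.288, 0.0, 0.542, 0.0, 0.288, 0.0], grip=0.4)

```text
time: 39.6
eef_pos: [0.5107, 0.3356, 0.0659]
eef_rot: [0.707, 0.708, 0.0, 0.0]
contact_force: [0.4, 0.4, 1.2]
finger_gap: 0.299
finger_force: 0.0
```

Emit:
carry_out(rows=[0.0, 0.0, 0.0, 0.0, 0.0, 0.0, 0.0, 0.0, 0.0, 0.0, 0.0, 0.0, 0.0, 0.0, 0.0, 0.0, 0.0, 0.0, 0.0, 0.0, 0.0, 0.0, 0.0, 0.0, 0.0, 0.0, 0.0, 0.0, 0.0, 0.0, -0.14, 0.0, 0.0, 0.0, -0.279, 0.0, 0.0, 0.0, -0.419, 0.0, 0.0, 0.0, -0.558, 0.0, 0.0, 0.0, -0.698, 0.0], grip=1)

```text
time: 41.1
eef_pos: [0.5101, 0.3354, 0.1502]
eef_rot: [0.707, 0.708, 0.0, 0.0]
contact_force: [-0.4, 0.7, -3.9]
finger_gap: 0.174
finger_force: 30.0
```

Emit:
carry_out(rows=[0.0, 0.0, -0.14, 0.0, 0.0, 0.0, -0.279, 0.0, 0.0, 0.0, -0.419, 0.0, 0.0, 0.0, -0.558, 0.0, 0.0, 0.0, -0.698, 0.0, 0.0, 0.0, -0.838, 0.0, 0.0, 0.0, -0.977, 0.0])

```text
time: 41.98
eef_pos: [0.51, 0.3353, 0.2672]
eef_rot: [0.707, 0.708, -0.0, 0.0]
contact_force: [0.4, 0.2, -3.1]
finger_gap: 0.177
finger_force: 30.0
```

Emit:
carry_out(rows=[0.0, 0.0, -0.14, 0.0, 0.0, 0.0, -0.279, 0.0, 0.0, 0.0, -0.279, 0.0, 0.0, 0.0, -0.279, 0.0, -0.084, 0.025, -0.279, 0.0, -0.251, 0.083, -0.263, 0.0, -0.397, 0.118, -0.252, 0.0, -0.543, 0.152, -0.241, 0.0, -0.688, 0.187, -0.23, 0.0, -0.834, 0.221, -0.218, 0.0, -0.98, 0.256, -0.207, 0.0])

```text
time: 43.35
eef_pos: [0.5413, 0.2166, 0.291]
eef_rot: [0.707, 0.708, 0.0, 0.0]
contact_force: [0.2, 0.5, -4.1]
finger_gap: 0.171
finger_force: 30.0
```

Emit:
carry_out(rows=[-0.146, 0.034, 0.011, 0.0, -0.292, 0.058, 0.036, 0.0, -0.438, 0.082, 0.061, 0.0, -0.584, 0.106, 0.086, 0.0, -0.729, 0.129, 0.111, 0.0, -0.799, 0.129, 0.125, 0.0, -0.868, 0.129, 0.139, 0.0, -0.938, 0.129, 0.152, 0.0, -0.975, 0.129, 0.156, 0.0])

```text
time: 44.48
eef_pos: [0.5566, 0.1005, 0.2722]
eef_rot: [0.707, 0.708, -0.0, 0.0]
contact_force: [-0.5, -0.3, -2.6]
finger_gap: 0.173
finger_force: 30.0
```

Emit:
carry_out(rows=[-0.038, 0.0, 0.005, 0.0, -0.038, 0.0, 0.005, 0.0, -0.038, 0.0, 0.005, 0.0, -0.038, 0.0, 0.005, 0.0])

```text
time: 44.98
eef_pos: [0.5567, 0.0965, 0.2717]
eef_rot: [0.707, 0.708, 0.0, 0.0]
contact_force: [1.0, 0.1, -3.8]
finger_gap: 0.174
finger_force: 30.0
```

Run:
```python
from bench import robot
from h import *
import pickle
s=robot.snapshot("scene"); w=robot.snapshot("wrist"); pickle.dump((s,w),open("sw8.pkl","wb"))
a=cv2.resize(w["frame"][60:300,130:370],(400,400),interpolation=cv2.INTER_CUBIC)
b=cv2.resize(s["frame"][150:300,180:330],(400,400),interpolation=cv2.INTER_CUBIC)
cv2.imwrite("pics/c8.png",np.hstack([a,b])[:,:,::-1])
a=1.5723
y=.096;L=[]
for d in(10,20,30,40,50,60): y-=d/1000; L.append((.5565,y,.272,a,None,0,70))
for d in(60,60,50,40,20): y+=d/1000; L.append((.5565,y,.272,a,None,0,70))
plan(L[:4]);plan(L[4:]+[(.5565,y,.272,a,None,2)])
```

```text
grip None rows [-0.083, 0.0, 0.0, 0.0, -0.25, 0.0, 0.0, 0.0, -0.5, -0.001, 0.0, 0.0, -0.833, -0.001, 0.0, 0.0]
end [ 0.5565 -0.004   0.272   1.5723]
grip None rows [-0.417, -0.001, 0.0, 0.0, -0.917, -0.002, 0.0, 0.0, -0.417, -0.001, 0.0, 0.0, 0.083, 0.0, 0.0, 0.0, 0.5, 0.0, 0.0, 0.0, 0.833, 0.001, 0.0, 0.0]
grip None rows [0.167, 0.0, 0.0, 0.0, 0.167, 0.0, 0.0, 0.0, 0.167, 0.0, 0.0, 0.0, 0.167, 0.0, 0.0, 0.0]
end [0.5565 0.116  0.272  1.5723]
```

View pics/c8.png

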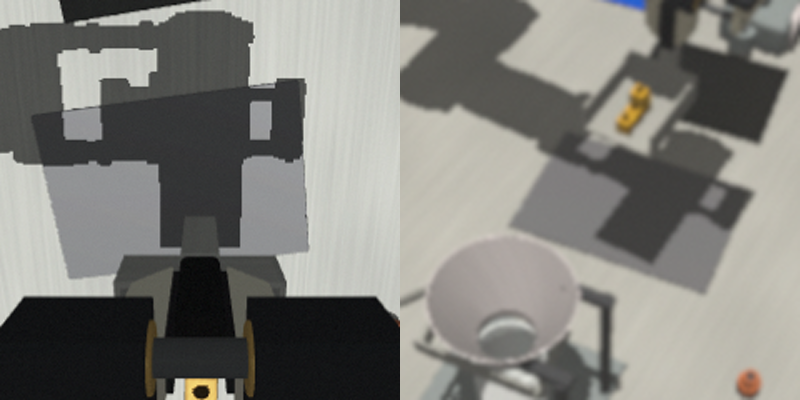

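The scoop hangs level and all four nuts are still in the tray, around (635,105) in the crop. The tool can't tilt, so I pour with a sharp reversal over the mouth that slides them off the open end.

Emit:
carry_out(rows=[-0.083, 0.0, 0.0, 0.0, -0.25, 0.0, 0.0, 0.0, -0.5, -0.001, 0.0, 0.0, -0.833, -0.001, 0.0, 0.0])

```text
time: 45.58
eef_pos: [0.5565, -0.0055, 0.2718]
eef_rot: [0.706, 0.708, -0.0, 0.0]
contact_force: [-0.4, -0.7, -3.8]
finger_gap: 0.172
finger_force: 30.0
```

Emit:
carry_out(rows=[-0.417, -0.001, 0.0, 0.0, -0.917, -0.002, 0.0, 0.0, -0.417, -0.001, 0.0, 0.0, 0.083, 0.0, 0.0, 0.0, 0.5, 0.0, 0.0, 0.0, 0.833, 0.001, 0.0, 0.0])

```text
time: 46.32
eef_pos: [0.5567, 0.0965, 0.2721]
eef_rot: [0.707, 0.707, 0.0, 0.0]
contact_force: [0.5, -0.0, -2.9]
finger_gap: 0.176
finger_force: 30.0
```

Emit:
carry_out(rows=[0.167, 0.0, 0.0, 0.0, 0.167, 0.0, 0.0, 0.0, 0.167, 0.0, 0.0, 0.0, 0.167, 0.0, 0.0, 0.0])

```text
time: 46.82
eef_pos: [0.5568, 0.1149, 0.2717]
eef_rot: [0.707, 0.707, -0.0, 0.0]
contact_force: [0.2, 0.4, -1.9]
finger_gap: 0.171
finger_force: 30.0
```

Run:
```python
from bench import robot
from h import *
import pickle
s=robot.snapshot("scene"); w=robot.snapshot("wrist"); t=robot.snapshot("top"); pickle.dump((s,w,t),open("sw9.pkl","wb"))
a=cv2.resize(t["frame"][140:230,260:425],(440,240),interpolation=cv2.INTER_CUBIC)
a2=cv2.resize(w["frame"][200:320,150:370],(440,240),interpolation=cv2.INTER_CUBIC)
b=cv2.resize(s["frame"][170:340,165:290],(353,480),interpolation=cv2.INTER_CUBIC)
cv2.imwrite("pics/c9.png",np.hstack([np.vstack([a,a2]),b])[:,:,::-1])
```

```text
(no output)
```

View pics/c9.png

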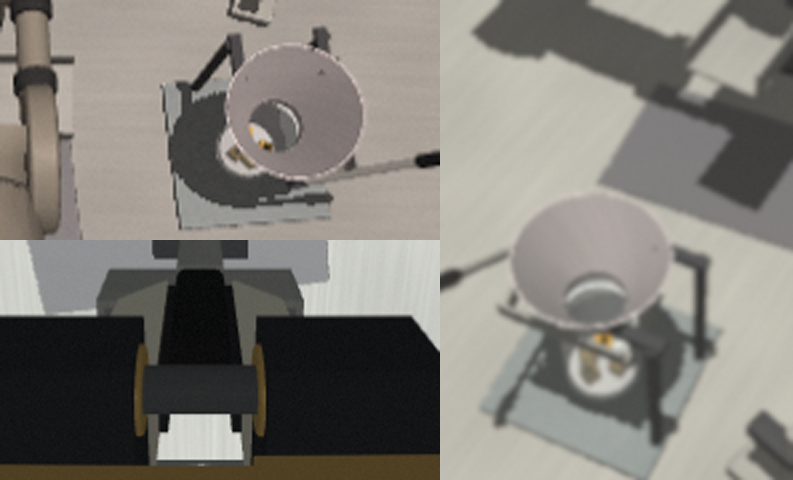

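The nuts show in the jar, at (600,355) in the scene crop, and the visible part of the tray is empty. A colour check should find any strays.

Run:
```python
from h import *
import pickle
s,w,t=pickle.load(open("sw9.pkl","rb"))
for n,q in(("scene",s),("top",t),("wrist",w)):
    hsv=cv2.cvtColor(q["frame"],cv2.COLOR_RGB2HSV); h,sa,v=[hsv[...,i] for i in range(3)]
    m=(h>10)&(h<32)&(sa>90)&(v>40)
    if n!="wrist": print(n,"jar px",project(q,[[.5565,-.2235,.02],[.5565,-.2235,.05]]).round().tolist())
    for c in blobs(m,3): print(n,np.round(cen(c)),cv2.contourArea(c),onplane(q,cen(c),.02)[0,:2].round(3))
a=1.5723
print("A");plan([(.51,.25,.272,a,None,0,45),(.52,.345,.20,a,None,0,40),(.52,.345,.10,a,None,1,40),(.52,.345,.0650,a,None,3,15)])
print("B");plan([(.52,.345,.065,a,.4,3),(.52,.345,.20,a,None,0,45),(.52,.12,.33,a,None,1)])
```

```text
scene jar px [[222.0, 297.0], [221.0, 292.0]]
scene [238.  71.] 2139.5 [-0.07   0.858]
scene [356.  81.] 2073.5 [0.469 1.081]
scene [274.  12.] 1280.5 [-0.293  1.659]
scene [ 26. 323.] 671.5 [ 0.143 -0.58 ]
scene [ 12. 352.] 449.0 [ 0.177 -0.659]
scene [263.  41.] 190.0 [-0.133  1.22 ]
scene [ 3. 96.] 135.5 [-0.97  0.11]
scene [345. 213.] 20.5 [0.736 0.244]
scene [300. 132.] 18.0 [0.415 0.56 ]
scene [223. 289.] 12.5 [ 0.544 -0.201]
scene [276. 135.] 7.5 [0.338 0.496]
scene [293. 141.] 4.5 [0.415 0.498]
top jar px [[353.0, 195.0], [356.0, 193.0]]
top [ 12. 357.] 1088.0 [0.05 0.77]
top [488. 350.] 492.5 [ 0.111 -0.601]
top [487. 321.] 486.5 [ 0.191 -0.606]
top [359. 194.] 3.0 [ 0.56  -0.243]
wrist [260. 315.] 2379.0 [ 0.575 -0.184]
wrist [374.  60.] 278.5 [0.729 0.254]
wrist [219. 275.] 172.0 [ 0.502 -0.096]
wrist [280. 275.] 166.5 [ 0.609 -0.095]
A
grip None rows [0.279, -0.096, 0.0, 0.0, 0.559, -0.193, 0.0, 0.0, 0.838, -0.289, 0.0, 0.0]
grip None rows [0.279, -0.097, 0.0, 0.0, 0.543, -0.069, 0.2, 0.0, 0.807, -0.04, 0.4, 0.0]
grip None rows [0.264, 0.028, 0.2, 0.0, 0.264, 0.028, 0.478, 0.0, 0.264, 0.028, 0.755, 0.0]
grip None rows [0.0, 0.0, 0.278, 0.0, 0.0, 0.0, 0.278, 0.0, 0.0, 0.0, 0.375, 0.0, 0.0, 0.0, 0.473, 0.0, 0.0, 0.0, 0.57, 0.0, 0.0, 0.0, 0.57, 0.0, 0.0, 0.0, 0.57, 0.0, 0.0, 0.0, 0.57, 0.0]
end [0.52   0.345  0.065  1.5723]
B
grip 0.4 rows [0.0, 0.0, 0.0, 0.0, 0.0, 0.0, 0.0, 0.0, 0.0, 0.0, 0.0, 0.0, 0.0, 0.0, 0.0, 0.0, 0.0, 0.0, -0.281, 0.0, 0.0, 0.0, -0.563, 0.0, 0.0, 0.0, -0.844, 0.0]
grip None rows [0.0, 0.0, -0.281, 0.0, -0.375, -0.001, -0.498, 0.0, -0.75, -0.001, -0.714, 0.0]
grip None rows [-0.375, -0.001, -0.217, 0.0, -0.75, -0.001, -0.434, 0.0]
grip None rows [-0.375, -0.001, -0.217, 0.0, -0.375, -0.001, -0.217, 0.0]
end [0.52   0.12   0.3301 1.5723]
```

Emit:
carry_out(rows=[0.279, -0.096, 0.0, 0.0, 0.559, -0.193, 0.0, 0.0, 0.838, -0.289, 0.0, 0.0])

```text
time: 47.35
eef_pos: [0.5216, 0.2174, 0.2718]
eef_rot: [0.707, 0.707, 0.0, 0.0]
contact_force: [0.5, 0.2, -2.6]
finger_gap: 0.17
finger_force: 30.0
```

Emit:
carry_out(rows=[0.279, -0.097, 0.0, 0.0, 0.543, -0.069, 0.2, 0.0, 0.807, -0.04, 0.4, 0.0])

```text
time: 47.72
eef_pos: [0.5171, 0.3145, 0.2236]
eef_rot: [0.707, 0.708, 0.001, 0.0]
contact_force: [0.8, -0.8, -3.0]
finger_gap: 0.174
finger_force: 30.0
```

Emit:
carry_out(rows=[0.264, 0.028, 0.2, 0.0, 0.264, 0.028, 0.478, 0.0, 0.264, 0.028, 0.755, 0.0])

```text
time: 48.1
eef_pos: [0.5203, 0.3456, 0.1319]
eef_rot: [0.706, 0.708, 0.0, 0.0]
contact_force: [0.7, 0.5, -2.6]
finger_gap: 0.175
finger_force: 30.0
```

Emit:
carry_out(rows=[0.0, 0.0, 0.278, 0.0, 0.0, 0.0, 0.278, 0.0, 0.0, 0.0, 0.375, 0.0, 0.0, 0.0, 0.473, 0.0, 0.0, 0.0, 0.57, 0.0, 0.0, 0.0, 0.57, 0.0, 0.0, 0.0, 0.57, 0.0, 0.0, 0.0, 0.57, 0.0])

```text
time: 49.1
eef_pos: [0.5206, 0.3456, 0.065]
eef_rot: [0.707, 0.708, 0.001, 0.0]
contact_force: [1.6, 0.4, 0.5]
finger_gap: 0.174
finger_force: 30.0
```

Emit:
carry_out(rows=[0.0, 0.0, 0.0, 0.0, 0.0, 0.0, 0.0, 0.0, 0.0, 0.0, 0.0, 0.0, 0.0, 0.0, 0.0, 0.0, 0.0, 0.0, -0.281, 0.0, 0.0, 0.0, -0.563, 0.0, 0.0, 0.0, -0.844, 0.0], grip=0.4)

```text
time: 49.98
eef_pos: [0.5201, 0.3453, 0.1669]
eef_rot: [0.707, 0.708, -0.0, 0.0]
contact_force: [-0.6, 0.8, 0.3]
finger_gap: 0.3
finger_force: 0.0
```

Emit:
carry_out(rows=[0.0, 0.0, -0.281, 0.0, -0.375, -0.001, -0.498, 0.0, -0.75, -0.001, -0.714, 0.0])

```text
time: 50.35
eef_pos: [0.5199, 0.2546, 0.2524]
eef_rot: [0.706, 0.708, 0.0, 0.0]
contact_force: [0.1, -1.2, 0.6]
finger_gap: 0.298
finger_force: 0.0
```

Emit:
carry_out(rows=[-0.375, -0.001, -0.217, 0.0, -0.75, -0.001, -0.434, 0.0])

```text
time: 50.6
eef_pos: [0.5199, 0.1639, 0.3046]
eef_rot: [0.707, 0.708, 0.0, 0.0]
contact_force: [0.8, -0.3, -0.4]
finger_gap: 0.3
finger_force: 0.0
```

Emit:
carry_out(rows=[-0.375, -0.001, -0.217, 0.0, -0.375, -0.001, -0.217, 0.0])

```text
time: 50.85
eef_pos: [0.521, 0.1179, 0.3321]
eef_rot: [0.708, 0.706, 0.002, 0.002]
contact_force: [1.4, 0.5, -0.2]
finger_gap: 0.3
finger_force: 0.0
```

Run:
```python
from bench import robot
from h import *
import pickle
s=robot.snapshot("scene"); w=robot.snapshot("wrist"); t=robot.snapshot("top"); pickle.dump((s,w,t),open("sw10.pkl","wb"))
for n,q in(("scene",s),("top",t),("wrist",w)):
    hsv=cv2.cvtColor(q["frame"],cv2.COLOR_RGB2HSV); h,sa,v=[hsv[...,i] for i in range(3)]
    m=(h>10)&(h<32)&(sa>90)&(v>40)
    for c in blobs(m,3):
        X=onplane(q,cen(c),.02)[0,:2]
        if .2<X[0]<.9 and abs(X[1])<.8: print(n,np.round(cen(c)),cv2.contourArea(c),X.round(3))
# scoop: predicted points at z (wall tops) in wrist and scene views
M=np.array([.52,.284]); 
for z,X in((.036,[(.56,.234),(.48,.234),(.56,.334),(.48,.334)]),(.104,[(.52,.345)])):
    print(z,project(w,[(x,y,z) for x,y in X]).round().tolist())
# views of it, and lever plan
a=1.686
def P(sl,dz=0):
    y=-.14*np.cos(sl);x=-.07;c,sn=np.cos(.115),np.sin(.115)
    return (.5565+x*c-y*sn,-.2235+x*sn+y*c,.174+.14*np.sin(sl)-.019+dz,a)
p=P(.7)
print("C");plan([(.44,-.10,.36,a,0,0),p[:2]+(.34,a,None,1),p[:3]+(a,None,3,30)])
print("D");plan([p[:3]+(a,1,7)])
print("E");plan([P(sl)+(None,0,22) for sl in (.5,.3,.1,-.1,-.3,-.4)]+[P(-.42,-.002)+(None,3)])
```

```text
scene [291. 109.] 36.0 [0.308 0.693]
scene [346. 213.] 20.0 [0.737 0.243]
scene [264. 110.] 17.0 [0.211 0.624]
scene [223. 289.] 12.5 [ 0.544 -0.201]
scene [281. 115.] 5.0 [0.294 0.626]
scene [285. 123.] 3.5 [0.334 0.588]
top [359. 194.] 3.0 [ 0.56  -0.243]
wrist [278. 315.] 2362.5 [ 0.581 -0.234]
wrist [297. 275.] 226.5 [ 0.617 -0.133]
wrist [202. 275.] 219.5 [ 0.422 -0.133]
wrist [379.  68.] 198.0 [0.728 0.254]
0.036 [[275.0, 80.0], [224.0, 80.0], [277.0, 8.0], [222.0, 8.0]]
0.104 [[250.0, -21.0]]
C
grip 0 rows [-0.367, -0.134, -0.05, -0.007, -0.733, -0.268, -0.1, -0.014]
grip None rows [-0.36, -0.15, -0.05, -0.008, -0.721, -0.299, -0.1, -0.015]
grip None rows [-0.352, -0.167, -0.049, -0.007, -0.756, -0.105, -0.016, -0.007]
grip None rows [-0.405, 0.052, 0.033, 0.0, -0.811, 0.105, 0.067, 0.0]
grip None rows [-0.405, 0.053, 0.033, 0.0, -0.81, 0.106, 0.066, 0.0, -0.81, 0.106, 0.066, 0.0, -0.81, 0.106, 0.264, 0.0, -0.81, 0.106, 0.461, 0.0, -0.81, 0.106, 0.659, 0.0, -0.81, 0.106, 0.856, 0.0, -0.81, 0.106, 0.856, 0.0, -0.81, 0.106, 0.856, 0.0, -0.81, 0.106, 0.856, 0.0]
end [ 0.4993 -0.3379  0.2452  1.6854]
D
grip 1 rows [0.0, 0.0, 0.0, 0.0, 0.0, 0.0, 0.0, 0.0, 0.0, 0.0, 0.0, 0.0, 0.0, 0.0, 0.0, 0.0, 0.0, 0.0, 0.0, 0.0, 0.0, 0.0, 0.0, 0.0, 0.0, 0.0, 0.0, 0.0, 0.0, 0.0, 0.0, 0.0]
end [ 0.4993 -0.3379  0.2452  1.6854]
E
grip None rows [-0.066, 0.0, 0.096, 0.0, -0.132, 0.0, 0.193, 0.0, -0.177, 0.0, 0.3, 0.0, -0.222, 0.0, 0.407, 0.0, -0.245, 0.0, 0.521, 0.0, -0.269, 0.0, 0.635, 0.0, -0.269, 0.0, 0.752, 0.0, -0.269, 0.0, 0.868, 0.0, -0.246, 0.0, 0.982, 0.0]
grip None rows [0.024, 0.0, 0.115, 0.0, 0.064, 0.0, 0.224, 0.0, 0.073, 0.0, 0.262, 0.0, 0.073, 0.0, 0.262, 0.0, 0.073, 0.0, 0.262, 0.0, 0.073, 0.0, 0.262, 0.0]
end [ 0.5017 -0.3585  0.0959  1.6854]
```

There are no strays and the tray is empty. I now lower the lever.

Emit:
carry_out(rows=[-0.367, -0.134, -0.05, -0.007, -0.733, -0.268, -0.1, -0.014], grip=0)

```text
time: 51.25
eef_pos: [0.4874, 0.033, 0.3405]
eef_rot: [0.689, 0.724, -0.001, -0.001]
contact_force: [0.6, -0.3, 0.1]
finger_gap: 0.465
finger_force: 0.0
```

Emit:
carry_out(rows=[-0.36, -0.15, -0.05, -0.008, -0.721, -0.299, -0.1, -0.015])

```text
time: 51.5
eef_pos: [0.4556, -0.0556, 0.3529]
eef_rot: [0.672, 0.74, -0.0, -0.001]
contact_force: [1.2, -0.8, 0.7]
finger_gap: 0.501
finger_force: 0.0
```

Emit:
carry_out(rows=[-0.352, -0.167, -0.049, -0.007, -0.756, -0.105, -0.016, -0.007])

```text
time: 51.75
eef_pos: [0.4516, -0.1471, 0.3562]
eef_rot: [0.665, 0.747, 0.0, 0.0]
contact_force: [1.3, 0.1, 0.2]
finger_gap: 0.499
finger_force: 0.0
```

Emit:
carry_out(rows=[-0.405, 0.052, 0.033, 0.0, -0.811, 0.105, 0.067, 0.0])

```text
time: 52.0
eef_pos: [0.4765, -0.2426, 0.3465]
eef_rot: [0.665, 0.747, 0.0, -0.001]
contact_force: [0.7, 0.6, -0.6]
finger_gap: 0.498
finger_force: 0.0
```

Emit:
carry_out(rows=[-0.405, 0.053, 0.033, 0.0, -0.81, 0.106, 0.066, 0.0, -0.81, 0.106, 0.066, 0.0, -0.81, 0.106, 0.264, 0.0, -0.81, 0.106, 0.461, 0.0, -0.81, 0.106, 0.659, 0.0, -0.81, 0.106, 0.856, 0.0, -0.81, 0.106, 0.856, 0.0, -0.81, 0.106, 0.856, 0.0, -0.81, 0.106, 0.856, 0.0])

```text
time: 53.25
eef_pos: [0.5, -0.3375, 0.2462]
eef_rot: [0.665, 0.747, 0.0, 0.001]
contact_force: [0.4, 1.2, 0.3]
finger_gap: 0.498
finger_force: 0.0
```

Emit:
carry_out(rows=[0.0, 0.0, 0.0, 0.0, 0.0, 0.0, 0.0, 0.0, 0.0, 0.0, 0.0, 0.0, 0.0, 0.0, 0.0, 0.0, 0.0, 0.0, 0.0, 0.0, 0.0, 0.0, 0.0, 0.0, 0.0, 0.0, 0.0, 0.0, 0.0, 0.0, 0.0, 0.0], grip=1)

```text
time: 54.25
eef_pos: [0.4992, -0.3377, 0.245]
eef_rot: [0.666, 0.746, -0.0, -0.0]
contact_force: [-3.1, -0.5, 0.3]
finger_gap: 0.145
finger_force: 30.0
```

Emit:
carry_out(rows=[-0.066, 0.0, 0.096, 0.0, -0.132, 0.0, 0.193, 0.0, -0.177, 0.0, 0.3, 0.0, -0.222, 0.0, 0.407, 0.0, -0.245, 0.0, 0.521, 0.0, -0.269, 0.0, 0.635, 0.0, -0.269, 0.0, 0.752, 0.0, -0.269, 0.0, 0.868, 0.0, -0.246, 0.0, 0.982, 0.0])

```text
time: 55.38
eef_pos: [0.5026, -0.3675, 0.1259]
eef_rot: [0.666, 0.746, -0.0, 0.0]
contact_force: [-3.5, -4.8, 1.4]
finger_gap: 0.141
finger_force: 30.0
```

Emit:
carry_out(rows=[0.024, 0.0, 0.115, 0.0, 0.064, 0.0, 0.224, 0.0, 0.073, 0.0, 0.262, 0.0, 0.073, 0.0, 0.262, 0.0, 0.073, 0.0, 0.262, 0.0, 0.073, 0.0, 0.262, 0.0])

```text
time: 56.12
eef_pos: [0.5017, -0.3586, 0.0969]
eef_rot: [0.665, 0.746, -0.0, 0.001]
contact_force: [-7.6, -1.5, 11.7]
finger_gap: 0.146
finger_force: 30.0
```

Run:
```python
from h import *
p=json.load(open("cmd.json"))
plan([tuple(p)+(0,3),(p[0],p[1],.20,p[3],None,0,45),(.40,-.40,.30,p[3],None,2)])
```

```text
grip 0 rows [0.0, 0.0, 0.0, 0.0, 0.0, 0.0, 0.0, 0.0, 0.0, 0.0, 0.0, 0.0, 0.0, 0.0, 0.0, 0.0, 0.0, 0.0, -0.289, 0.0, 0.0, 0.0, -0.578, 0.0, 0.0, 0.0, -0.867, 0.0]
grip None rows [-0.082, -0.294, -0.278, 0.0, -0.164, -0.587, -0.556, 0.0, -0.247, -0.881, -0.833, 0.0, -0.247, -0.881, -0.833, 0.0, -0.247, -0.881, -0.833, 0.0]
end [ 0.4    -0.4     0.2999  1.6854]
```

The wrist reads an 11.7 N upward push, so the lever is against its bottom stop. Releasing and retreating.

Emit:
carry_out(rows=[0.0, 0.0, 0.0, 0.0, 0.0, 0.0, 0.0, 0.0, 0.0, 0.0, 0.0, 0.0, 0.0, 0.0, 0.0, 0.0, 0.0, 0.0, -0.289, 0.0, 0.0, 0.0, -0.578, 0.0, 0.0, 0.0, -0.867, 0.0], grip=0)

```text
time: 57.0
eef_pos: [0.5018, -0.3581, 0.2006]
eef_rot: [0.665, 0.746, 0.0, -0.0]
contact_force: [-1.4, -0.9, 0.7]
finger_gap: 0.496
finger_force: 0.0
```

Emit:
carry_out(rows=[-0.082, -0.294, -0.278, 0.0, -0.164, -0.587, -0.556, 0.0, -0.247, -0.881, -0.833, 0.0, -0.247, -0.881, -0.833, 0.0, -0.247, -0.881, -0.833, 0.0])

```text
time: 57.62
eef_pos: [0.4004, -0.3993, 0.2989]
eef_rot: [0.666, 0.746, 0.0, -0.0]
contact_force: [0.9, -0.2, -0.2]
finger_gap: 0.503
finger_force: 0.0
```

Run:
```python
from bench import robot
from h import *
import pickle
s=robot.snapshot("scene"); t=robot.snapshot("top"); pickle.dump((s,t),open("sw11.pkl","wb"))
a=cv2.resize(s["frame"][150:210,255:335],(400,300),interpolation=cv2.INTER_CUBIC)
a2=cv2.resize(t["frame"][155:245,150:270],(400,300),interpolation=cv2.INTER_CUBIC)
b=cv2.resize(s["frame"][230:350,150:230],(400,600),interpolation=cv2.INTER_CUBIC)
cv2.imwrite("pics/c11.png",np.hstack([np.vstack([a,a2]),b])[:,:,::-1])
m=s["frame"].max(2)<60; m[:240]=0;m[330:]=0;m[:,:150]=0;m[:,:155]=0;m[:,185:]=0
for c in blobs(m,15): print(cen(c),cv2.contourArea(c))
print(robot.state()["contact_force"])
```

```text
(170.47878787878787, 308.41818181818184) 55.0
[ 5.11643044e-04 -1.21700080e-01 -5.19334494e-01]
```

View pics/c11.png

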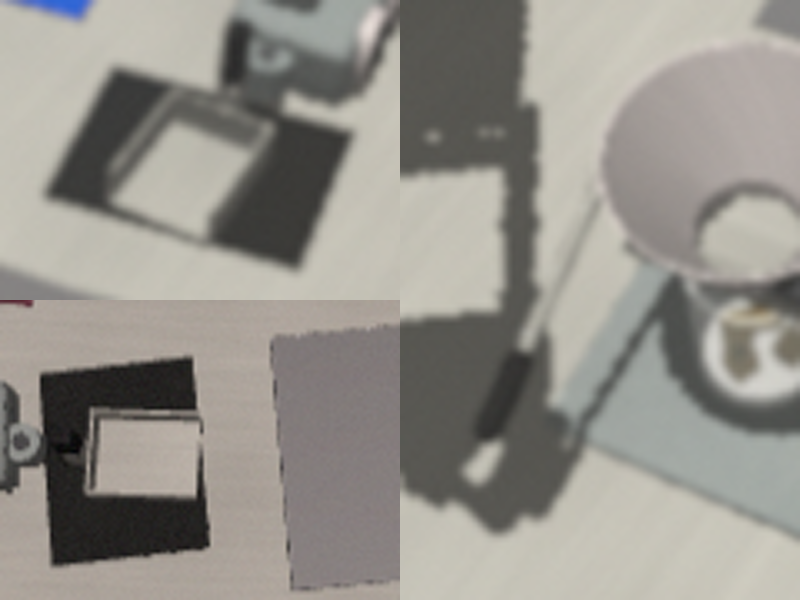

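The lever grip is back at its fully-down pixel (170,308), the scoop stands empty and upright on its pad, and the nuts are in the jar.

```bash
python3 -c "
from bench import robot
print(robot.job_done())"
```

```text
the job is handed in; nothing more can be done
None
```

I handed the job in at about 58 s of the 210 s: four nuts poured from the scoop through the open gate (no strays found, though I could not count all four in the jar), the empty scoop upright on its pad and the lever fully down; no verdict came back.

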